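# Load the buckle-kit drawer at the seat assembly bench

### The arm

A 7-joint arm with a two-finger parallel gripper is mounted at the origin on the work surface. World frame = base frame: x ahead of the robot, y to its left, z up, the work surface at z = 0. Lengths are in mm, angles in rad, forces in N, time in s.
With the tool pointing down it reaches from about 400 to 875 mm from the base axis. Payload 4.4 kg.
Tool frame: the origin (TCP) lies on the centre line of the jaws, within the pads' length; the fingertips stand 14 mm ahead of it and the grasp point (between the pads) lies 5 mm behind it (tips_ahead is the distance from the TCP to the fingertips, in mm); z points along the fingers, y is the line along which they close (so a half turn about z gives the same grasp; the last joint's range is limited). The gripper opens to 85 mm and grips with 20 to 120 N. Pads are 22 mm wide; open, the fingers measure 114 mm over their backs; the gripper's body (76 mm by 85 mm) begins 54 mm behind the grasp point. The pads swing forward as they close: fully open they stand 13 mm farther back than shut.
Start: joints at [1.121, 0.628, 0.038, 1.517, -0.027, 0.996, -0.02], TCP at [243.418, -602.715, 245.313] pointing down, gripper open.
Joint ranges: [-3.06, 3.06], [-0.37, 2.12], [-1.25, 1.32], [0.18, 2.47], [-1.1, 4.24], [0.23, 1.98], [-2.94, 2.94]. Speed limits (rad/s): [2.57, 2.57, 3.14, 3.14, 3.14, 3.14, 3.14].

### API

Orientations are given as [roll, pitch, yaw] about the fixed x, y, z axes, in that order (R = Rz(yaw) Ry(pitch) Rx(roll)).
In Python, from cell import * gives the robot as it stands.
- The arm moves only by the tool move_arm, never from a script. Its argument "rows" is text: rows parted by semicolons, each of 7 numbers parted by spaces: the shift along the tool's x, y, z scaled (see below), then the turn, a rotation vector about the tool's x, y, z scaled (see below), then the closure, from -1 (fully open) to 1 (shut). A call has 1 to 12 rows; each row is the pose to reach, as a shift and turn from the pose commanded when the call began, along the tool's axes at that moment; what a row does not reach only later rows make up. The controller multiplies each number of a shift by 0.3 m and each number of a turn by pi/2 rad. A row lasts 1/12 s, in which the tool goes at most 41.7 mm and 7.16 degrees, less where a joint would pass 70% of its speed; a pose out of reach is approached as far as the arm can. A call with a number of a shift or a turn outside -1 to 1 is refused whole. A call with a gripper value outside its range is refused whole. The fingers move at their own pace and stop on an object; the grip force is fixed at half the most. Time passes only in rows, so rows that repeat a pose let the fingers close. It gives the time, the measured TCP pose, the force, the opening and the grip force at its end, in the units of the state.
- read_state(): the state, without advancing time (a new reading comes with each control period).
- get_image(name): name is "side" or "top" or "wrist"; returns a dict with "img" (400x640x3 uint8, red, green, blue), "vfov" (degrees; the focal length in pixels is half the picture's height over the tangent of half this angle, whatever the lens; pixels are square), "cx", "cy" (the principal point, pixels), "extrinsics" (4x4, takes a point from camera to world coordinates); the wrist camera has in their place "T_tool_cam" (4x4, takes a point from camera to tool coordinates, whose origin is the TCP and whose axes are the flange's). Camera axes: x right, y up, looking along -z (the intrinsics and any distortion apply to the point x, -y, -z); pixel columns grow to the right and rows downward; lengths in mm; the calibration is good to about 2 mm. A picture is of the moment at which its call begins: read the wrist's pose just before it. There is no depth.
- finish_job(): hands the job in; it is judged then, once.
The state is a dict: "clock": time; "qpos": joint angles; "qd": joint speeds; "tau": joint torques, N m; "eef_pos": TCP position; "tool_rot": TCP orientation; "force": force on the tool from outside, world axes, zero at the start; "torque": the same for the moment, N m; "width": finger opening in mm; "gripper_force": force on a finger pad.
Only numpy, scipy, OpenCV 4.12 (cv2) and the standard library are available. Lean on these libraries where they do the work, as an engineer would, in place of code of your own. Each camera call takes 0.05 s, during which the arm holds its last target. There are 200 camera calls.

### The job

Load the kit drawer for the next child seat: take the three closed cases from the sloping rack and stack them into one square, level column on the black pad in the open drawer, blue at the bottom, then yellow, then red on top. Set each case down, do not drop it; then push the drawer fully home with the column still standing square, and leave the other things on the bench alone.

Things in the scene. Friction and masses are not known exactly. Their poses are not given: they have to be found in the camera images.
- blue_case: closed blue plastic hardware case with a lid and two small steel latches, a plain box 84 (x) by 52 (y) by 36 (z) mm, about 0.25 kg; origin at the centre of its underside, z out through the lid. At the start it lies on one of the three lanes of the sloping rack (any lane), lid up, long side down the slope, pitched with the deck by 26 degrees
- yellow_case: closed yellow plastic hardware case with a lid and two small steel latches, a plain box 84 (x) by 52 (y) by 36 (z) mm, about 0.25 kg; origin at the centre of its underside, z out through the lid. At the start it lies on one of the three lanes of the sloping rack (any lane), lid up, long side down the slope, pitched with the deck by 26 degrees
- red_case: closed red plastic hardware case with a lid and two small steel latches, a plain box 84 (x) by 52 (y) by 36 (z) mm, about 0.25 kg; origin at the centre of its underside, z out through the lid. At the start it lies on one of the three lanes of the sloping rack (any lane), lid up, long side down the slope, pitched with the deck by 26 degrees
- flow_rack: fixed aluminium rack on blue legs, 330 mm wide (y); its flat deck slopes 0.45 rad (26 degrees) down towards the robot (its -x) to a blue stop lip 12 mm high on which the cases rest. Origin on the bench below the middle lane; lanes at y = -105, 0, +105 mm, no walls between; deck 85 mm above the bench at the case centres; about 50 mm free between cases
- kit_cabinet: fixed grey drawer cabinet 190 mm deep (x), 220 mm wide (y), 166 mm high, two side walls and a clear top (its underside 160 mm above the bench); origin on the bench in the middle of its open front, x points into the cabinet (the way the drawer is pushed)
- drawer_pad (a point): centre of the black pad (88 by 56 mm) on the white drawer floor, at floor level 22 mm above the bench; moves with the drawer, axes as the cabinet. Cases go here, long side along x. Drawer 154 mm wide inside; side rims rise 14 mm above the floor; blue front panel rises 41 mm above it, its outer face 95 mm in front of (-x) the pad centre
- drawer_handle (a point): middle of the drawer's dark steel bar handle, 100 mm long along y, 10 mm thick, 45 mm above the bench and 35 mm in front of the drawer front; 130 mm in front of the pad centre (-x); moves with the drawer
- kit_drawer (a joint): how far the drawer is open, in m: 0 fully home against its stop, up to 0.2; starts 0.165 to 0.195 open. It runs stiffly: about 3 to 5 N
- screw_jar: bystander: glass jar with black cap, 60 mm across, 85 mm high; origin at the centre of its underside
- screwdriver: bystander: orange-handled screwdriver lying on the bench; origin under it
- air_driver: bystander: red and black pneumatic driver lying on its side, about 175 mm long; origin under its barrel

How it is judged:
By the outcome, as a careful person would: the job done as asked, in the order asked, and still so for the second after the job is handed in, with the robot touching nothing.
It also fails if it takes over 72 s, if anything falls off the work surface, if the arm or the gripper's body presses on something with over 40 N, if the wrist force passes 120 N, or if a joint passes its speed limit or range.

## Working session

There is one attempt and no reset: what is moved stays moved. The work goes in short steps, Python scripts to look and compute and a tool call to move; the robot and the scene stay as the last step left them, time stands still between calls to the robot, and variables do not carry over. Pictures are saved under pics/ and viewed, at most 10 in all, crops included, and the job is handed in when it is done.

Besides the shell and the picture viewer there is one more tool, called after ">>>" by a JSON object that holds its "api" and its "payload". move_arm: Moves the arm, as the interface text tells. Its arguments: {"type":"object","properties":{"rows":{"type":"string"}},"required":["rows"]}

```bash
ls; mkdir -p pics; python3 - <<'E'
from cell import *
import cv2,numpy as np
print(read_state())
for n in ("top","side"):
    d=get_image(n); cv2.imwrite(f"pics/{n}0.png",d["img"][:,:,::-1]); print(n,{k:v for k,v in d.items() if k!="img"})
E
```

```text
pics
{'clock': 0.0, 'qpos': array([ 1.12116771,  0.62934811,  0.03841538,  1.51836162, -0.02699429,
        0.99629473, -0.01995428]), 'qd': array([ 0.00015365, -0.00061047,  0.00079172,  0.00078603,  0.00015907,
       -0.00104715, -0.00047445]), 'tau': array([-1.32014825e-04, -5.63405335e+01,  1.22608624e+00, -1.93449891e+01,
        1.09870109e-02,  1.07219210e-02, -2.45719264e-06]), 'eef_pos': array([ 243.22501678, -602.13703366,  244.38933004]), 'tool_rot': array([-3.13969808e+00,  1.40809319e-05,  3.83899097e-01]), 'force': array([0.00681097, 0.37676751, 0.73684587]), 'torque': array([ 0.029746  , -0.03713349, -0.01154961]), 'gripper_force': 0.0, 'width': 85.3152360302886}
top {'vfov': 45.723028500282545, 'cx': 323.0632878577001, 'cy': 196.17521438089207, 'extrinsics': array([[-1.86205751e-02,  9.86538016e-01, -1.62468510e-01,
         3.29662430e+02],
       [-9.99649208e-01, -2.14308929e-02, -1.55620762e-02,
        -1.20857598e+02],
       [-1.88344250e-02,  1.62121743e-01,  9.86591002e-01,
         1.61863098e+03],
       [ 0.00000000e+00,  0.00000000e+00,  0.00000000e+00,
         1.00000000e+00]])}
side {'vfov': 52.106415627481745, 'cx': 321.75150894008533, 'cy': 196.98411230533844, 'extrinsics': array([[-9.82421277e-01,  1.15348674e-01, -1.46775738e-01,
         4.23396355e+02],
       [-1.85216224e-01, -5.04110324e-01,  8.43544742e-01,
         7.44996917e+02],
       [ 2.33106020e-02,  8.55901551e-01,  5.16613155e-01,
         6.17496228e+02],
       [ 0.00000000e+00,  0.00000000e+00,  0.00000000e+00,
         1.00000000e+00]])}
```

View pics/top0.png

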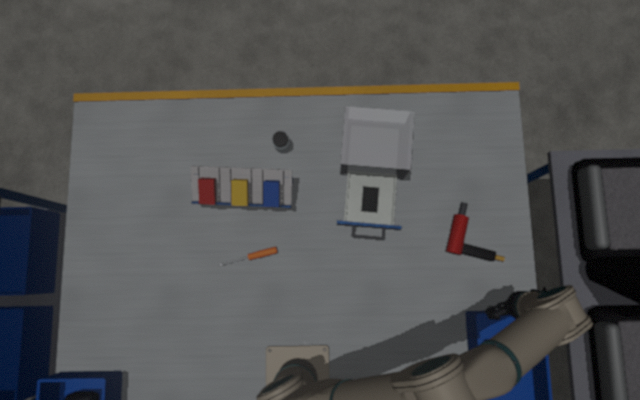

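View pics/side0.png

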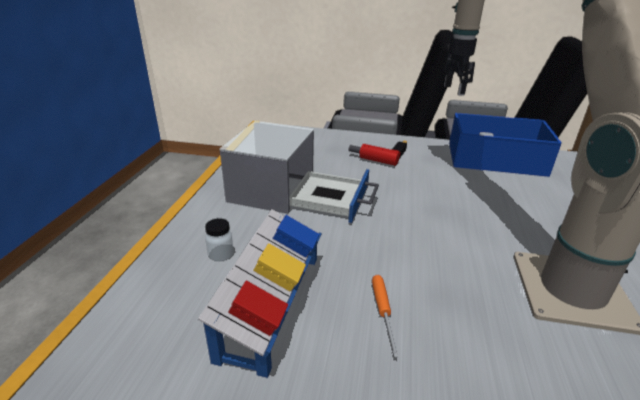

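The top view shows red, yellow and blue cases at about (207,191), (240,193) and (272,193), and the pad at (370,199). The handle is at (368,236), the cabinet at (378,140), the jar at (281,140) and the screwdriver at (250,255). The side view agrees. Next I'll enlarge both.

```bash
python3 - <<'E'
import cv2
a=cv2.imread("pics/top0.png")[90:250,180:420]; cv2.imwrite("pics/topc.png",cv2.resize(a,None,fx=3.3333,fy=3.3333,interpolation=cv2.INTER_CUBIC))
a=cv2.imread("pics/side0.png")[115:375,195:385]; cv2.imwrite("pics/sidec.png",cv2.resize(a,None,fx=2.3,fy=2.3,interpolation=cv2.INTER_CUBIC))
E
```

```text
(no output)
```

View pics/topc.png

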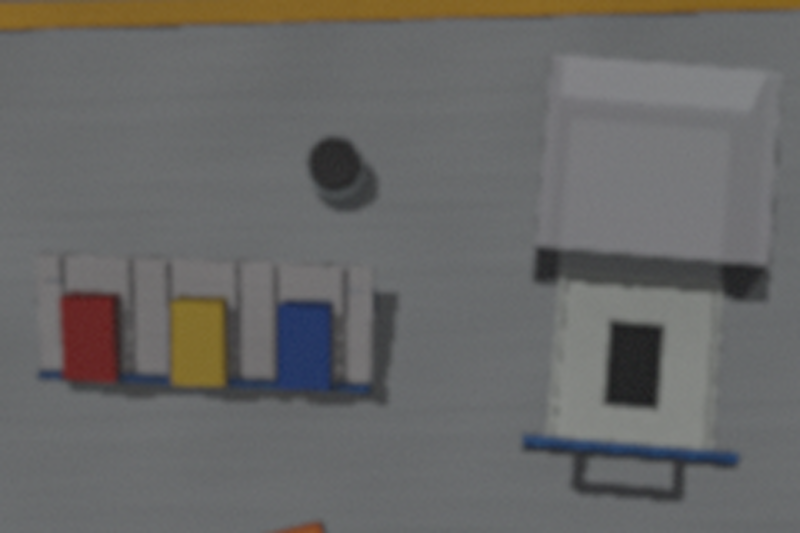

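```bash
cat >h.py <<'E'
from cell import *
import cv2,numpy as np
from scipy.spatial.transform import Rotation as R
def ray(d,u,v,E):
    f=d["img"].shape[0]/2/np.tan(np.radians(d["vfov"])/2)
    c=np.array([(u-d["cx"])/f,-(v-d["cy"])/f,-1]); return E[:3,3],E[:3,:3]@c
def hit(d,u,v,z,E=None):
    o,r=ray(d,u,v,d["extrinsics"] if E is None else E); return o+r*(z-o[2])/r[2]
def proj(d,p,E):
    f=d["img"].shape[0]/2/np.tan(np.radians(d["vfov"])/2)
    q=(np.asarray(p)-E[:3,3])@E[:3,:3]; return np.array([d["cx"]-f*q[...,0]/q[...,2],d["cy"]+f*q[...,1]/q[...,2]]).T
def tool():
    s=read_state(); T=np.eye(4); T[:3,:3]=R.from_euler('xyz',s["tool_rot"]).as_matrix(); T[:3,3]=s["eef_pos"]; return T
E
python3 - <<'E'
from h import *
d=get_image("top")
def p(n,x,y,z): print(n,hit(d,x/3.33333+180,y/3.33333+90,z).round(0))
p("pad",634,365,22)
p("red",92,337,115);p("yel",199,342,115);p("blu",304,345,115)
p("lipL",40,375,77);p("lipR",370,390,77)
p("frL",525,440,63);p("frR",737,460,63);p("hL",578,487,50);p("hR",680,494,50)
p("cabL",545,248,166);p("cabR",768,265,166)
p("padTL",613,321,22);p("padTR",662,324,22);p("padBR",656,408,22);p("padBL",606,404,22)
p("jar",335,165,85)
w=get_image("wrist");print({k:v for k,v in w.items() if k!="img"})
T=tool();print(T)
E
```

```text
pad [ 578. -256.   22.]
red [602. 276. 115.]
yel [595. 172. 115.]
blu [590.  70. 115.]
lipL [572. 337.  77.]
lipR [550.   9.  77.]
frL [ 499. -142.   63.]
frR [ 475. -350.   63.]
hL [ 452. -194.   50.]
hR [ 443. -294.   50.]
cabL [ 668. -164.  166.]
cabR [ 647. -372.  166.]
padTL [ 624. -236.   22.]
padTR [ 620. -286.   22.]
padBR [ 533. -277.   22.]
padBL [ 538. -226.   22.]
jar [778.  42.  85.]
{'vfov': 67.92767439800288, 'cx': 322.9041855117325, 'cy': 200.26649860369, 'T_tool_cam': array([[-7.95387134e-04,  9.46881236e-01,  3.21582482e-01,
         8.36215529e+01],
       [ 9.99999623e-01,  8.65007826e-04, -7.36136003e-05,
        -8.36113023e-01],
       [-3.47874700e-04,  3.21582302e-01, -9.46881567e-01,
        -1.28676211e+02],
       [ 0.00000000e+00,  0.00000000e+00,  0.00000000e+00,
         1.00000000e+00]])}
[[ 9.27253264e-01  3.74434483e-01 -4.49720306e-04  2.43291961e+02]
 [ 3.74434753e-01 -9.27252606e-01  1.10442802e-03 -6.02367808e+02]
 [-3.46839168e-06 -1.19247540e-03 -9.99999289e-01  2.44725563e+02]
 [ 0.00000000e+00  0.00000000e+00  0.00000000e+00  1.00000000e+00]]
```

```bash
cat >>h.py <<'E'
import json,sys
def mk(pos,rpy):
    T=np.eye(4);T[:3,3]=pos;T[:3,:3]=R.from_euler('xyz',rpy).as_matrix();return T
def delta(A,B):
    D=np.linalg.inv(A)@B
    return np.r_[D[:3,3]/300,R.from_matrix(D[:3,:3]).as_rotvec()/(np.pi/2)].round(4)
def apply(A,d):
    d=np.asarray(d,float);D=np.eye(4);D[:3,3]=d[:3]*300;D[:3,:3]=R.from_rotvec(d[3:6]*np.pi/2).as_matrix();return A@D
def load(): return np.array(json.load(open("cmd.json")))
def save(T): json.dump(np.asarray(T).tolist(),open("cmd.json","w"))
def tilt(yaw,p): # tool x toward robot; p>0 leans hand to -x, tool z forward
    return R.from_euler('z',yaw).as_matrix()@R.from_euler('y',-p).as_matrix()@R.from_euler('y',0).as_matrix()@np.diag([-1.,1,-1])
def pose(pos,yaw,p=0):
    T=np.eye(4);T[:3,3]=pos;T[:3,:3]=tilt(yaw,p);return T
E
python3 - <<'E'
from h import *
A=mk([243.418,-602.715,245.313],[-np.pi,0,.384])
V=pose([558,-256,245],-.1)
M=mk([400,-430,245],[-np.pi,0,1.7])
d=delta(A,M);print(d)
print(V[:3,:3], pose([0,0,0],0,.45)[:3,:3])
M2=apply(A,d.round(2)); save(M2); print(delta(M2,V))
E
```

```text
[ 0.6996 -0.3383  0.001   0.     -0.     -0.8378]
[[-0.99500417  0.09983342  0.        ]
 [ 0.09983342  0.99500417  0.        ]
 [ 0.          0.         -1.        ]] [[-0.9004471   0.          0.43496553]
 [ 0.          1.          0.        ]
 [-0.43496553  0.         -0.9004471 ]]
[ 0.5034  0.5988  0.001   0.     -0.     -0.8519]
```

>>> {"api": "move_arm", "payload": {"rows": "0.70 -0.34 0 0 0 -0.84 -1;0.70 -0.34 0 0 0 -0.84 -1;0.70 -0.34 0 0 0 -0.84 -1;0.70 -0.34 0 0 0 -0.84 -1;0.70 -0.34 0 0 0 -0.84 -1;0.70 -0.34 0 0 0 -0.84 -1;0.70 -0.34 0 0 0 -0.84 -1;0.70 -0.34 0 0 0 -0.84 -1;0.70 -0.34 0 0 0 -0.84 -1;0.70 -0.34 0 0 0 -0.84 -1;0.70 -0.34 0 0 0 -0.84 -1;0.70 -0.34 0 0 0 -0.84 -1"}}

```text
clock: 1.2
eef_pos: [399.7, -429.6, 245.1]
tool_rot: [3.142, -0.001, 1.705]
force: [-0.4, -0.2, 0.3]
width: 85.3
gripper_force: 0.0
```

>>> {"api": "move_arm", "payload": {"rows": "0.50 0.60 0 0 0 -0.85 -1;0.50 0.60 0 0 0 -0.85 -1;0.50 0.60 0 0 0 -0.85 -1;0.50 0.60 0 0 0 -0.85 -1;0.50 0.60 0 0 0 -0.85 -1;0.50 0.60 0 0 0 -0.85 -1;0.50 0.60 0 0 0 -0.85 -1;0.50 0.60 0 0 0 -0.85 -1;0.50 0.60 0 0 0 -0.85 -1;0.50 0.60 0 0 0 -0.85 -1;0.50 0.60 0 0 0 -0.85 -1;0.50 0.60 0 0 0 -0.85 -1"}}

```text
clock: 2.2
eef_pos: [558.3, -257.2, 244.9]
tool_rot: [3.141, -0.001, 3.038]
force: [0.0, 0.5, 0.4]
width: 85.5
gripper_force: 0.0
```

```bash
cat >>h.py <<'E'
def snap(name):
    ps=[tool() for _ in range(1)];d=get_image("wrist");cv2.imwrite(f"pics/{name}.png",d["img"][:,:,::-1])
    E=ps[0]@d["T_tool_cam"];np.savez(f"{name}.npz",img=d["img"],E=E,vfov=d["vfov"],cx=d["cx"],cy=d["cy"])
def lo(name):
    z=np.load(f"{name}.npz");return {k:z[k] for k in z.files},z["E"]
E
python3 - <<'E'
from h import *
T=apply(load(),[.5,.6,0,0,0,-.85]);print(T.round(2));save(T)
snap("drw")
V=pose([575,172,260],-.06)
d=delta(T,V);print(d)
E
```

```text
[[-9.9000e-01  1.0000e-01 -0.0000e+00  5.5849e+02]
 [ 1.0000e-01  9.9000e-01  0.0000e+00 -2.5698e+02]
 [ 0.0000e+00  0.0000e+00 -1.0000e+00  2.4531e+02]
 [ 0.0000e+00  0.0000e+00  0.0000e+00  1.0000e+00]]
[ 0.0922  1.428  -0.049   0.     -0.     -0.0273]
```

View pics/drw.png

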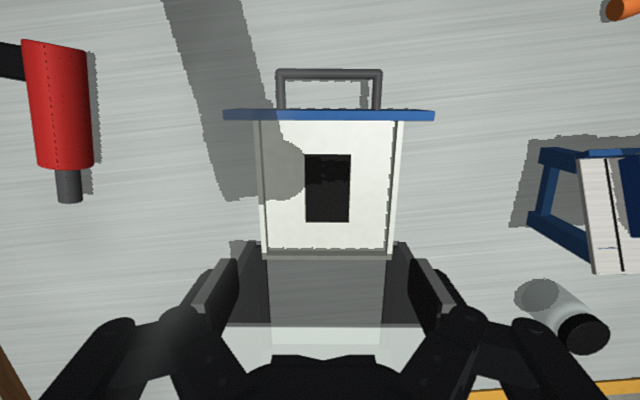

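The pad is at about (305–350, 154–222). The front panel's top edge runs from (223,112) to (435,112), and the handle bar sits near row 73. The fingers frame the bottom of the image. Moving on to the rack.

>>> {"api": "move_arm", "payload": {"rows": "0.05 0.71 -0.05 0 0 -0.03 -1;0.05 0.71 -0.05 0 0 -0.03 -1;0.05 0.71 -0.05 0 0 -0.03 -1;0.05 0.71 -0.05 0 0 -0.03 -1;0.05 0.71 -0.05 0 0 -0.03 -1;0.05 0.71 -0.05 0 0 -0.03 -1"}}

```text
clock: 2.75
eef_pos: [565.8, -33.3, 262.1]
tool_rot: [3.136, 0.003, 3.093]
force: [-0.0, 1.1, 0.7]
width: 85.5
gripper_force: 0.0
```

>>> {"api": "move_arm", "payload": {"rows": "0 0.71 0 0 0 0 -1;0 0.71 0 0 0 0 -1;0 0.71 0 0 0 0 -1;0 0.71 0 0 0 0 -1;0 0.71 0 0 0 0 -1;0 0.71 0 0 0 0 -1;0 0.71 0 0 0 0 -1;0 0.71 0 0 0 0 -1"}}

```text
clock: 3.42
eef_pos: [577.4, 168.5, 260.0]
tool_rot: [-3.14, -0.0, 3.084]
force: [0.9, -0.9, -0.0]
width: 85.3
gripper_force: 0.0
```

```bash
python3 - <<'E'
from h import *
T=load()
for d in ([.05,.71,-.05,0,0,-.03],[0,.71,0,0,0,0]): T=apply(T,d)
save(T);print(T.round(2)); print(tool()[:3,3])
snap("rck")
d,E=lo("drw"); g=cv2.cvtColor(d["img"],cv2.COLOR_RGB2GRAY)
m=np.zeros_like(g);m[130:240,285:375]=(g[130:240,285:375]<70)
c=max(cv2.findContours(m,0,2)[0],key=cv2.contourArea);r=cv2.minAreaRect(c);b=cv2.boxPoints(r);print(b)
P=np.array([hit(d,u+.5*0,v,22,E) for u,v in b]);print(P.round(1),P.mean(0))
for n,u,v,z in [("frL",223,111,63),("frR",435,111,63),("hL",276,72,50),("hR",382,72,50)]: print(n,hit(d,u,v,z,E).round(1))
E
```

```text
[[-1.0000e+00  6.0000e-02 -0.0000e+00  5.7734e+02]
 [ 6.0000e-02  1.0000e+00  0.0000e+00  1.6910e+02]
 [ 0.0000e+00  0.0000e+00 -1.0000e+00  2.6031e+02]
 [ 0.0000e+00  0.0000e+00  0.0000e+00  1.0000e+00]]
[577.44144143 168.479995   260.02954377]
[[303.99997 220.99997]
 [303.99997 154.99997]
 [349.99997 154.99997]
 [349.99997 220.99997]]
[[ 620.3 -287.    22. ]
 [ 536.1 -276.5   22. ]
 [ 541.8 -222.1   22. ]
 [ 626.4 -228.4   22. ]] [ 581.15879159 -253.48781419   22.        ]
frL [ 476.8 -348.3   63. ]
frR [ 498.9 -137.    63. ]
hL [ 445.4 -291.7   50. ]
hR [ 456.5 -185.9   50. ]
```

View pics/rck.png

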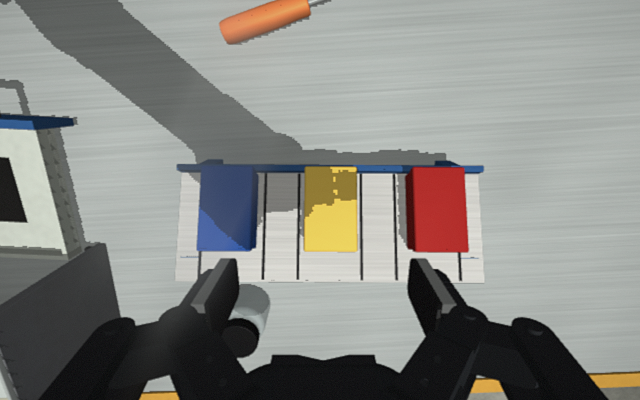

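The cases appear as blue on the left at (228,208), yellow at (331,208) and red on the right at (438,208). The rack's yaw is close to that of the image. I'll zoom in for the corners.

```bash
python3 - <<'E'
import cv2
a=cv2.imread("pics/rck.png")[150:290,170:490]; cv2.imwrite("pics/rckc.png",cv2.resize(a,None,fx=2.5,fy=2.5,interpolation=cv2.INTER_CUBIC))
E
```

```text
(no output)
```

View pics/rckc.png

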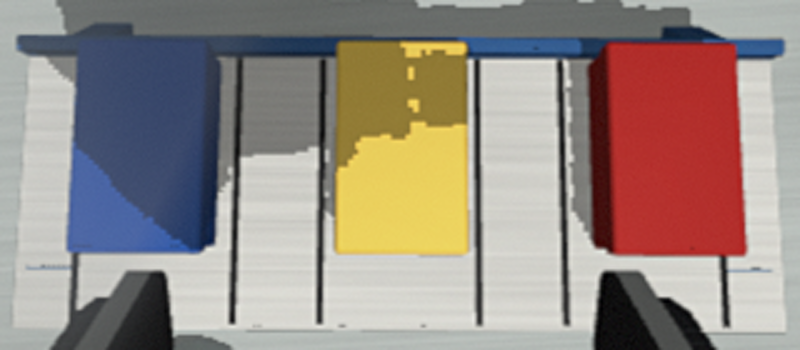

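```bash
python3 - <<'E'
from h import *
from scipy.optimize import least_squares
d,E=lo("rck")
C={"blue":[(78,40),(208,40),(203,250),(68,250)],"yellow":[(338,42),(466,42),(468,253),(335,253)],"red":[(607,44),(735,44),(746,254),(612,256)]}
L=np.array([[-42,-26,36],[-42,26,36],[42,26,36],[42,-26,36.]])
def mod(o,psi): return o+L@(R.from_euler('z',psi)*R.from_euler('y',-.45)).as_matrix().T
out={}
names=list(C);obs={n:np.array(C[n])/2.5+[169.8,149.8] for n in C}
for n in names:
    for fz in (1,0):
        f=lambda q:(proj(d,mod(np.r_[q[:2],q[2] if fz else 85],q[3]),E)-obs[n]).ravel()
        s=least_squares(f,[580,170,85,-.06]);print(n,fz,s.x.round(3),np.sqrt(np.mean(s.fun**2)).round(2))
# joint: rack origin + yaw
def J(q):
    r=[]
    for i,n in enumerate(names):
        o=np.r_[q[0]-np.sin(q[2])*(-105+105*i),q[1]+np.cos(q[2])*(-105+105*i),85+q[3]]
        r.append((proj(d,mod(o,q[2]),E)-obs[n]).ravel())
    return np.concatenate(r)
s=least_squares(J,[590,170,-.06,0]);print(s.x.round(3),s.fun.reshape(3,4,2).round(1).tolist())
E
```

```text
blue 1 [ 6.06001e+02  7.09010e+01  7.99010e+01 -5.40000e-02] 0.26
blue 0 [ 6.04261e+02  7.28120e+01  2.35654e+02 -5.30000e-02] 0.71
yellow 1 [ 6.13148e+02  1.74611e+02  7.96390e+01 -6.20000e-02] 0.12
yellow 0 [ 6.11181e+02  1.74589e+02  8.50020e+01 -6.20000e-02] 0.7
red 1 [ 6.20147e+02  2.82748e+02  7.98730e+01 -6.40000e-02] 0.34
red 0 [ 6.18134e+02  2.80701e+02  1.19343e+02 -6.50000e-02] 0.74
[ 6.12169e+02  1.75982e+02 -6.40000e-02 -2.74900e+00] [[[0.1, -0.4], [0.1, -0.1], [-1.0, 1.0], [-0.8, 0.6]], [[1.1, -0.6], [1.8, -0.3], [1.8, 0.4], [1.1, 0.1]], [[-1.6, -0.7], [-0.8, -0.4], [-0.7, 0.7], [-1.0, -0.4]]]
```

```bash
cat >>h.py <<'E'
O={"blue":np.array([604.3,72.8,85]),"yellow":np.array([611.2,174.6,85]),"red":np.array([618.1,280.7,85])}
PSI=-.064; PAD=np.array([581.2,-253.5,22]); PY=-.104
def gr(n,h):
    t=tilt(PSI,.45); return pose(O[n]-t[:,2]*h,PSI,.45)
def seq(T,poses,save_=False):
    for P in poses:
        d=delta(T,P);print(d); T=apply(T,d.round(3))
    return T
E
python3 - <<'E'
from h import *
T=load(); P=seq(T,[gr("blue",110)]);print(P[:3,3]); print(delta(P,gr("blue",20)))
E
```

```text
[ 0.0518 -0.3142  0.2542  0.0012 -0.2865  0.0051]
[556.50855639  75.92141589 184.113     ]
[-3.000e-04 -3.000e-04  3.003e-01  2.000e-04 -5.000e-04  1.000e-04]
```

>>> {"api": "move_arm", "payload": {"rows": "0.052 -0.314 0.254 0.001 -0.286 0.005 -1;0.052 -0.314 0.254 0.001 -0.286 0.005 -1;0.052 -0.314 0.254 0.001 -0.286 0.005 -1;0.052 -0.314 0.254 0.001 -0.286 0.005 -1;0.052 -0.314 0.254 0.001 -0.286 0.005 -1;0.052 -0.314 0.254 0.001 -0.286 0.005 -1;0.052 -0.314 0.254 0.001 -0.286 0.005 -1;0.052 -0.314 0.254 0.001 -0.286 0.005 -1"}}

```text
clock: 4.13
eef_pos: [553.9, 72.5, 183.1]
tool_rot: [-3.139, 0.446, 3.076]
force: [-0.8, -0.4, -0.2]
width: 85.1
gripper_force: 0.0
```

```bash
python3 - <<'E'
from h import *
T=apply(load(),[.052,-.314,.254,.001,-.286,.005]);save(T);snap("blu")
M=tool();print(T[:3,3],M[:3,3],delta(T,M))
E
```

```text
[556.50855639  75.92141589 184.113     ] [555.64749691  73.07159459 183.84955745] [ 0.0024 -0.0097 -0.0002  0.0023  0.001   0.0012]
```

View pics/blu.png

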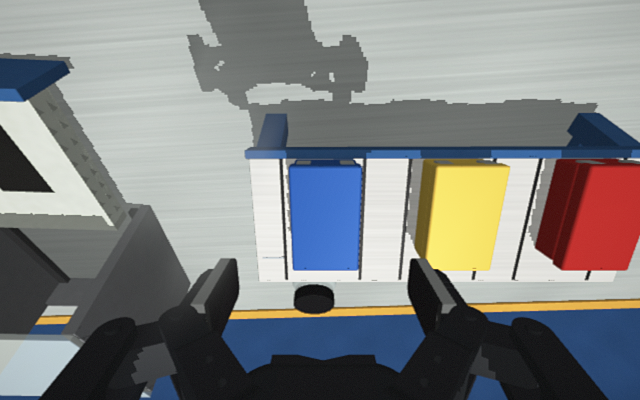

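The blue lid's corners are at about (290,163), (360,163), (360,270) and (293,270). It sits centred between the fingers.

```bash
python3 - <<'E'
from h import *
from scipy.optimize import least_squares
snap("blu2"); d,E=lo("blu2")
hsv=cv2.cvtColor(d["img"],cv2.COLOR_RGB2HSV);m=((hsv[...,0]>100)&(hsv[...,0]<130)&(hsv[...,1]>120)&(hsv[...,2]>150)).astype('uint8');m[:, :270]=0;m[:,400:]=0
m[:158]=0
c=max(cv2.findContours(m,0,2)[0],key=cv2.contourArea);b=cv2.approxPolyDP(c,6,True)[:,0];print(b.tolist())
L=np.array([[-42,-26,36],[-42,26,36],[42,26,36],[42,-26,36.]])
mod=lambda o,psi:o+L@(R.from_euler('z',psi)*R.from_euler('y',-.45)).as_matrix().T
ob=np.array([[290,163],[360,163],[359.5,270.5],[292.5,270.5]])
for fz in(1,0):
    s=least_squares(lambda q:(proj(d,mod(np.r_[q[:2],q[2] if fz else 85],q[3]),E)-ob).ravel(),[600,72,85,-.06]);print(s.x.round(2),s.fun.round(1))
M=tool();print(M[:3,3],delta(load(),M))
print(delta(load(),gr("blue",20)))
E
```

```text
[[290, 164], [293, 267], [355, 267], [359, 165]]
[ 6.0527e+02  7.2610e+01  8.5090e+01 -6.0000e-02] [-2.4  1.1  2.6  0.5 -0.4 -1.   0.2 -0.8]
[ 6.0536e+02  7.2600e+01  8.5000e+01 -6.0000e-02] [-2.4  1.1  2.6  0.5 -0.5 -1.1  0.2 -0.8]
[556.96958636  73.79659779 184.4105684 ] [-0.0022 -0.007  -0.      0.0017 -0.      0.0018]
[-3.000e-04 -3.000e-04  3.003e-01  2.000e-04 -5.000e-04  1.000e-04]
```

>>> {"api": "move_arm", "payload": {"rows": "-0.003 0 0.08 0 0 0 -1;-0.003 0 0.16 0 0 0 -1;-0.003 0 0.23 0 0 0 -1;-0.003 0 0.28 0 0 0 -1;-0.003 0 0.3 0 0 0 -1;-0.003 0 0.3 0 0 0 -1;-0.003 0 0.3 0 0 0 -1;-0.003 0 0.3 0 0 0 1;-0.003 0 0.3 0 0 0 1;-0.003 0 0.3 0 0 0 1;-0.003 0 0.3 0 0 0 1;-0.003 0 0.3 0 0 0 1"}}

```text
clock: 5.23
eef_pos: [596.6, 73.1, 104.7]
tool_rot: [-3.141, 0.451, 3.078]
force: [-2.6, -0.8, 6.5]
width: 50.9
gripper_force: 63.4
```

```bash
python3 - <<'E'
from h import *
T=apply(load(),[-.003,0,.3,0,0,0]);save(T);s=read_state()
M=tool();print(T[:3,3],M[:3,3],delta(T,M),s["force"],s["width"],s["gripper_force"],s["qpos"].round(2))
A=pose([560,40,220],-.08,.2);B=pose([575,-110,210],PY);C=pose(PAD+[0,0,150],PY)
# single-call way: lift, then A..C
up=apply(T,[0,0,-.2,0,0,0]);print(up[:3,3])
V=pose([up[0,3],up[1,3],up[2,3]+30],PSI-.02);
seq(up,[V,B,C])
E
```

```text
[596.32533626  73.39663892 103.43425719] [596.56490782  73.0866922  104.74876978] [-0.0027 -0.001  -0.0036  0.0005 -0.0012 -0.    ] [-2.57794862 -0.80863886  6.53171972] 50.89091603804726 63.38955760002136 [-0.01  0.69 -0.34  2.17  1.97  0.37 -0.63]
[570.3201785   75.04532942 157.48065937]
[-0.0434  0.     -0.0901  0.003   0.286   0.0126]
[-6.800e-02 -6.133e-01 -7.540e-02  1.000e-04 -0.000e+00  1.240e-02]
[-6.990e-02 -4.739e-01  1.262e-01  1.000e-04 -0.000e+00  4.000e-04]
```

```bash
python3 - <<'E'
from h import *
T=load()
up=apply(T,[0,0,-.2,0,0,0]);V=pose([575,60,200],-.08);C=pose(PAD+[0,0,125],PY);B=V.copy();B[:3,3]=(V[:3,3]+C[:3,3])/2
h=pose([572,67,180],-.07,.22)
print(delta(T,h));seq(T,[V,B,C])
E
```

```text
[-0.0392 -0.0264 -0.2645  0.0014  0.1459  0.0037]
[-0.0785 -0.049  -0.3195  0.0025  0.286   0.0101]
[-5.250e-02 -5.201e-01  8.820e-02  4.000e-04 -0.000e+00  2.000e-04]
[-5.240e-02 -5.202e-01  8.820e-02  4.000e-04 -0.000e+00  1.550e-02]
```

>>> {"api": "move_arm", "payload": {"rows": "0 0 -0.03 0 0 0 1;0 0 -0.08 0 0 0 1;0 0 -0.14 0 0 0 1;0 0 -0.2 0 0 0 1;-0.02 -0.01 -0.23 0.001 0.07 0.002 1;-0.039 -0.026 -0.264 0.001 0.14 0.004 1;-0.055 -0.035 -0.29 0.002 0.2 0.006 1;-0.068 -0.042 -0.31 0.002 0.25 0.008 1;-0.078 -0.049 -0.32 0.002 0.286 0.01 1;-0.078 -0.049 -0.32 0.002 0.286 0.01 1"}}

```text
clock: 6.07
eef_pos: [573.3, 60.2, 200.1]
tool_rot: [-3.108, 0.173, 3.061]
force: [1.9, -1.0, -4.1]
width: 50.9
gripper_force: 63.9
```

>>> {"api": "move_arm", "payload": {"rows": "-0.005 -0.03 0 0 0 0 1;-0.01 -0.08 0 0 0 0 1;-0.02 -0.15 0.02 0 0 0 1;-0.03 -0.23 0.04 0 0 0 1;-0.04 -0.31 0.06 0 0 0 1;-0.05 -0.39 0.08 0 0 0 1;-0.05 -0.46 0.09 0 0 0 1;-0.052 -0.52 0.09 0 0 0 1"}}

```text
clock: 6.73
eef_pos: [579.7, -102.7, 178.5]
tool_rot: [-3.103, 0.178, 3.055]
force: [-0.0, 0.3, -3.1]
width: 51.6
gripper_force: 63.9
```

>>> {"api": "move_arm", "payload": {"rows": "-0.005 -0.07 0 0 0 0.002 1;-0.01 -0.14 0.01 0 0 0.004 1;-0.02 -0.22 0.03 0 0 0.007 1;-0.03 -0.3 0.05 0 0 0.01 1;-0.04 -0.38 0.06 0 0 0.012 1;-0.05 -0.45 0.08 0 0 0.014 1;-0.052 -0.5 0.088 0 0 0.015 1;-0.052 -0.52 0.088 0 0 0.015 1;-0.052 -0.52 0.088 0 0 0.015 1"}}

```text
clock: 7.48
eef_pos: [585.5, -259.6, 161.2]
tool_rot: [-3.109, 0.179, 3.029]
force: [-0.0, -0.5, -2.2]
width: 50.9
gripper_force: 63.9
```

```bash
python3 - <<'E'
from h import *
T=load()
for d in ([-.078,-.049,-.32,.002,.286,.01],[-.052,-.52,.09,0,0,0],[-.052,-.52,.088,0,0,.015]):T=apply(T,d)
save(T);snap("bpad");s=read_state()
M=tool();print(T[:3,3],M[:3,3],delta(T,M),s["force"],s["width"],s["tool_rot"],s["qpos"].round(2))
print(delta(T,pose(PAD+[0,0,21],PY)))
E
```

```text
[ 581.09683241 -253.43943882  146.46487882] [ 586.32474513 -257.4254377   161.75789935] [-0.0187 -0.0114 -0.051   0.0207 -0.1141  0.0061] [-0.37181156 -0.04494217 -2.04944062] 51.02167500748541 [-3.11017969  0.17936728  3.03160614] [ 0.77  0.71 -0.63  1.79  0.68  0.66  1.23]
[-0.0004 -0.0004  0.3449  0.0004 -0.      0.0005]
```

View pics/bpad.png

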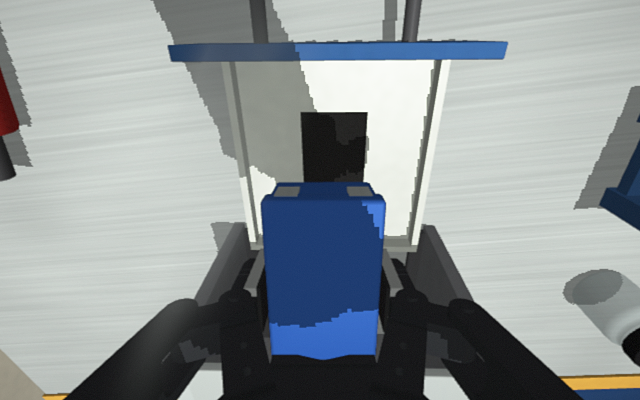

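```bash
python3 - <<'E'
from h import *
T=tool();save(T);print(delta(T,pose(PAD+[0,0,75],PY)))
E
```

```text
[ 0.0566  0.0177  0.2087 -0.0203  0.1141 -0.0056]
```

>>> {"api": "move_arm", "payload": {"rows": "0.02 0.006 0.03 -0.007 0.04 -0.002 1;0.04 0.012 0.08 -0.014 0.08 -0.004 1;0.057 0.018 0.13 -0.02 0.114 -0.006 1;0.057 0.018 0.17 -0.02 0.114 -0.006 1;0.057 0.018 0.2 -0.02 0.114 -0.006 1;0.057 0.018 0.209 -0.02 0.114 -0.006 1;0.057 0.018 0.209 -0.02 0.114 -0.006 1;0.057 0.018 0.209 -0.02 0.114 -0.006 1"}}

```text
clock: 8.2
eef_pos: [582.3, -252.6, 98.1]
tool_rot: [3.141, 0.002, 3.04]
force: [-0.4, 0.2, -1.6]
width: 51.0
gripper_force: 63.9
```

```bash
python3 - <<'E'
from h import *
T=apply(load(),[.057,.018,.209,-.02,.114,-.006]);M=tool();snap("b3");M2=tool();s=read_state();print(M[:3,3],M2[:3,3],s["tool_rot"],s["force"],delta(T,M2));save(T)
print("T",delta(T,pose(PAD+[0,0,21],PY)),"M",delta(M2,pose(PAD+[0,0,21],PY)))
d,E=lo("b3");C=np.linalg.inv(M)@E
# expected lid corners in tool: 
L=np.array([[-42,-26],[-42,26],[42,26],[42,-26]]);lid=np.c_[L,np.full(4,-16)]
print(proj(d,lid,C).round(1))
a=cv2.imread("pics/b3.png")[:,150:500];cv2.imwrite("pics/b3c.png",cv2.resize(a[:300],None,fx=2,fy=2,interpolation=cv2.INTER_CUBIC))
E
```

```text
[ 582.25200834 -252.64075584   98.08482942] [ 582.45064204 -252.86482239   98.43560166] [3.14125224e+00 2.20830267e-03 3.03947710e+00] [ 1.07596404  0.02652613 -1.69681929] [-0.0042  0.0022 -0.0052 -0.0005 -0.0013 -0.0008]
T [-3.000e-04 -2.000e-04  1.796e-01 -3.000e-04  1.000e-04  4.000e-04] M [ 0.0043 -0.0026  0.1848  0.0002  0.0014  0.0012]
[[268.3 365.5]
 [373.5 365.4]
 [384.8 205.3]
 [255.8 205.4]]
```

View pics/b3c.png

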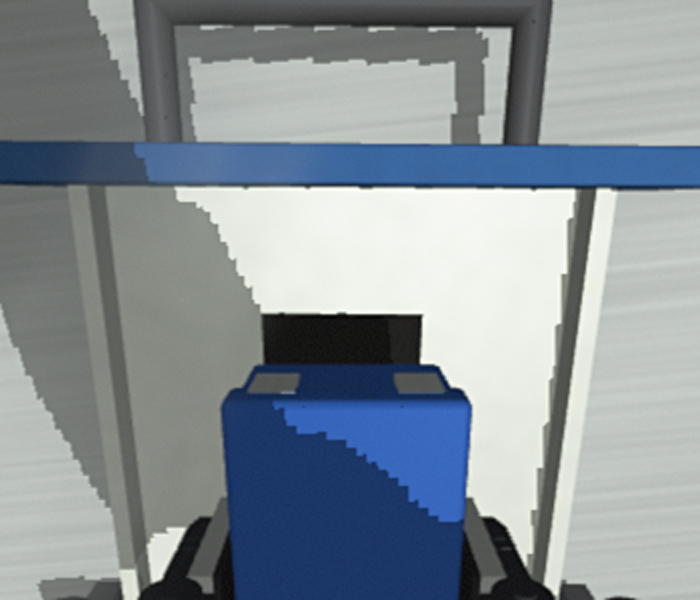

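The lid's near edge is at px row 200, columns 261–385. The pad's near edge is at row 157.5, columns 281–361. I'll work out their relative offset.

```bash
python3 - <<'E'
from h import *
d,E=lo("b3");T=tool();T=E@np.linalg.inv(get_image("wrist")["T_tool_cam"]);C=np.linalg.inv(T)@E
def tp(u,v,z):
    o,r=ray(d,u,v,C);return (o+r*(z-o[2])/r[2]).round(1)
for z in(-16,-14,-12): print(z,tp(261,200,z),tp(385,200,z), "bottom",tp(268,183,z))
zp=T[2,3]-22
print(zp,tp(281,157.5,zp),tp(361,157.5,zp))
# front panel inner top edge (z=63): crop row 186
print(tp(150,243/1. if 0 else 93,T[2,3]-63),tp(500,93.5,T[2,3]-63))
E
```

```text
-16 [ 44.3 -23.7 -16. ] [ 44.3  25.9 -16. ] bottom [ 51.3 -20.5 -16. ]
-14 [ 43.6 -24.2 -14. ] [ 43.6  26.4 -14. ] bottom [ 50.8 -20.9 -14. ]
-12 [ 42.9 -24.6 -12. ] [ 42.9  26.8 -12. ] bottom [ 50.2 -21.3 -12. ]
76.08489015542798 [ 44.3 -28.1  76.1] [44.3 27.5 76.1]
[ 85.7 -88.7  35.1] [85.3 93.  35.1]
```

>>> {"api": "move_arm", "payload": {"rows": "-0.004 -0.003 0.04 0 0 0 1;-0.004 -0.003 0.08 0 0 0 1;-0.004 -0.003 0.11 0 0 0 1;-0.004 -0.003 0.13 0 0 0 1;-0.004 -0.003 0.145 0 0 0 1;-0.004 -0.003 0.15 0 0 0 1;-0.004 -0.003 0.153 0 0 0 1;-0.004 -0.003 0.156 0 0 0 1;-0.004 -0.003 0.156 0 0 0 1"}}

```text
clock: 9.05
eef_pos: [583.6, -253.9, 51.0]
tool_rot: [3.141, 0.001, 3.039]
force: [0.6, -0.6, -1.8]
width: 51.0
gripper_force: 63.9
```

```bash
python3 - <<'E'
from h import *
T=apply(load(),[-.004,-.003,.156,0,0,0]);save(T);s=read_state();M=tool();print(T[:3,3],M[:3,3],s["tool_rot"],s["force"],s["torque"],delta(T,M))
E
```

```text
[ 582.22658271 -254.44519578   50.07727694] [ 583.63568049 -253.88621599   50.98554472] [3.14068865e+00 1.22736654e-03 3.03920466e+00] [ 0.55276465 -0.57777313 -1.79258342] [-0.05582828 -0.0392892   0.00335457] [-0.0045  0.0023 -0.003  -0.0009 -0.0007 -0.0006]
```

>>> {"api": "move_arm", "payload": {"rows": "0.003 -0.001 0.002 0 0 0 1;0.003 -0.001 0.004 0 0 0 1;0.003 -0.001 0.006 0 0 0 1;0.003 -0.001 0.008 0 0 0 1;0.003 -0.001 0.010 0 0 0 1;0.003 -0.001 0.012 0 0 0 1;0.003 -0.001 0.012 0 0 0 1"}}

```text
clock: 9.63
eef_pos: [582.4, -254.0, 47.0]
tool_rot: [3.141, 0.0, 3.039]
force: [0.1, 0.1, -1.4]
width: 51.0
gripper_force: 63.9
```

Not in contact yet, so I'll keep easing down.

>>> {"api": "move_arm", "payload": {"rows": "0 0 0.002 0 0 0 1;0 0 0.004 0 0 0 1;0 0 0.006 0 0 0 1;0 0 0.007 0 0 0 1;0 0 0.007 0 0 0 1"}}

```text
clock: 10.05
eef_pos: [582.3, -254.1, 44.9]
tool_rot: [3.141, 0.0, 3.039]
force: [-0.6, 1.1, -2.3]
width: 50.9
gripper_force: 63.9
```

>>> {"api": "move_arm", "payload": {"rows": "0 0 0.002 0 0 0 1;0 0 0.004 0 0 0 1;0 0 0.006 0 0 0 1;0 0 0.008 0 0 0 1;0 0 0.008 0 0 0 1"}}

```text
clock: 10.47
eef_pos: [582.5, -254.1, 43.0]
tool_rot: [3.141, 0.001, 3.039]
force: [-0.9, -0.0, 0.5]
width: 51.1
gripper_force: 64.1
```

>>> {"api": "move_arm", "payload": {"rows": "0 0 0.001 0 0 0 1;0 0 0.002 0 0 0 1;0 0 0.002 0 0 0 1"}}

```text
clock: 10.72
eef_pos: [582.5, -254.1, 42.9]
tool_rot: [3.141, 0.001, 3.039]
force: [-2.4, 0.9, 5.9]
width: 50.6
gripper_force: 65.1
```

>>> {"api": "move_arm", "payload": {"rows": "0 0 0 0 0 0 -1;0 0 0 0 0 0 -1;0 0 0 0 0 0 -1;0 0 0 0 0 0 -1;0 0 -0.03 0 0 0 -1;0 0 -0.1 0 0 0 -1;0 0 -0.2 0 0 0 -1;0 0 -0.3 0 0 0 -1;0 0 -0.4 0 0 0 -1;0 0 -0.48 0 0 0 -1;0 0 -0.5 0 0 0 -1;0 0 -0.5 0 0 0 -1"}}

```text
clock: 11.72
eef_pos: [583.7, -254.5, 194.9]
tool_rot: [-3.141, 0.005, 3.039]
force: [0.4, -0.3, 0.4]
width: 85.3
gripper_force: 0.0
```

```bash
cat >>h.py <<'E'
LID=np.array([[-42,-26],[-42,26],[42,26],[42,-26.]])
from scipy.optimize import least_squares
HUE={"blue":(100,130),"yellow":(20,35),"red":(174,8)}
def lidfit(name,col,z,roi,vmin=60):
    """pose of a level lid at height z from its hue mask (largest blob quad), roi u0,u1,v0,v1"""
    d,E=lo(name);hsv=cv2.cvtColor(d["img"],cv2.COLOR_RGB2HSV);a,b=HUE[col];H=hsv[...,0]
    m=((H>=a)&(H<=b)) if a<b else ((H>=a)|(H<=b))
    m=(m&(hsv[...,1]>110)&(hsv[...,2]>vmin)).astype('uint8');k=np.zeros_like(m);k[roi[2]:roi[3],roi[0]:roi[1]]=1;m*=k
    m=cv2.morphologyEx(m,cv2.MORPH_CLOSE,np.ones((5,5)));c=max(cv2.findContours(m,0,2)[0],key=cv2.contourArea)
    q=cv2.approxPolyDP(c,6,True)[:,0];print(cv2.boundingRect(c),q.tolist());return d,E,c
E
python3 - <<'E'
from h import *
snap("b4");M=tool();save(M);print(M[:3,3],read_state()["tool_rot"])
d,E,c=lidfit("b4","blue",58,(200,450,100,330))
f=PAD+[1,.5,36]
Rz=R.from_euler('z',PY).as_matrix()
for z in (36,0): print(z,proj(d,np.array([582,-253,22+z])+np.c_[LID,np.zeros(4)]@Rz.T,E).round(1).tolist())
E
```

```text
[ 582.51846731 -254.41475846  192.87258177] [3.14138223e+00 2.03362462e-03 3.03904500e+00]
(295, 140, 57, 89) [[349, 142], [295, 144], [299, 228], [349, 227]]
36 [[294.0, 144.5], [352.6, 144.5], [349.8, 230.9], [296.7, 230.8]]
0 [[297.4, 139.1], [349.3, 139.2], [347.0, 216.9], [299.5, 216.9]]
```

```bash
cat >>h.py <<'E'
def grm(n,h): # grasp as measured with blue; h extra standoff along the normal
    t=tilt(PSI,.45); return pose(O[n]+[-7.7,.3,19.7]-t[:,2]*h,PSI,.45)
E
python3 - <<'E'
from h import *
T=tool();print(T[:3,3]);seq(T,[pose([570,-40,210],-.085,.2),grm("yellow",90),grm("yellow",0)])
E
```

```text
[ 582.51846731 -254.41475846  192.87258177]
[ 0.1146  0.7067 -0.0572 -0.001  -0.126  -0.0111]
[ 0.0942  0.7202  0.0633 -0.0043 -0.1592 -0.0128]
[ 2.000e-04  3.000e-04  3.002e-01 -3.000e-04 -2.000e-04  2.000e-04]
```

>>> {"api": "move_arm", "payload": {"rows": "0.115 0.707 -0.057 -0.001 -0.126 -0.011 -1;0.115 0.707 -0.057 -0.001 -0.126 -0.011 -1;0.115 0.707 -0.057 -0.001 -0.126 -0.011 -1;0.115 0.707 -0.057 -0.001 -0.126 -0.011 -1;0.115 0.707 -0.057 -0.001 -0.126 -0.011 -1;0.115 0.707 -0.057 -0.001 -0.126 -0.011 -1;0.115 0.707 -0.057 -0.001 -0.126 -0.011 -1"}}

```text
clock: 12.35
eef_pos: [568.7, -33.9, 208.8]
tool_rot: [3.138, 0.197, 3.065]
force: [0.6, -0.1, 0.0]
width: 85.4
gripper_force: 0.0
```

>>> {"api": "move_arm", "payload": {"rows": "0.094 0.72 0.063 -0.004 -0.159 -0.013 -1;0.094 0.72 0.063 -0.004 -0.159 -0.013 -1;0.094 0.72 0.063 -0.004 -0.159 -0.013 -1;0.094 0.72 0.063 -0.004 -0.159 -0.013 -1;0.094 0.72 0.063 -0.004 -0.159 -0.013 -1;0.094 0.72 0.063 -0.004 -0.159 -0.013 -1;0.094 0.72 0.063 -0.004 -0.159 -0.013 -1;0.094 0.72 0.063 -0.004 -0.159 -0.013 -1;0.094 0.72 0.063 -0.004 -0.159 -0.013 -1;0.094 0.72 0.063 -0.004 -0.159 -0.013 -1"}}

```text
clock: 13.18
eef_pos: [563.8, 176.7, 183.9]
tool_rot: [-3.139, 0.446, 3.079]
force: [-0.0, -0.9, -0.0]
width: 85.5
gripper_force: 0.0
```

```bash
python3 - <<'E'
from h import *
T=tool();print(T[:3,3]);snap("yel");T=tool();print(T[:3,3],delta(T,grm("yellow",90)),delta(T,grm("yellow",0)))
d,E,c=lidfit("yel","yellow",0,(240,420,100,330))
o=O["yellow"];Rr=(R.from_euler('z',PSI)*R.from_euler('y',-.45)).as_matrix()
print(proj(d,o+[1,0,0]+np.c_[LID,np.full(4,36)]@Rr.T,E).round(1).tolist())
E
```

```text
[563.77467116 176.67538519 183.87291942]
[564.06774514 174.94187185 184.1114415 ] [-0.003   0.0083 -0.0046 -0.0023 -0.0022 -0.0005] [-0.004   0.0093  0.2954 -0.0023 -0.0022 -0.0005]
(286, 155, 74, 112) [[294, 156], [286, 163], [291, 266], [355, 266], [358, 161]]
[[285.7, 162.5], [360.9, 162.6], [356.4, 268.9], [289.9, 268.8]]
```

>>> {"api": "move_arm", "payload": {"rows": "0 0 0.05 0 0 0 -1;0 0 0.1 0 0 0 -1;0 0 0.1 0 0 0 -1;0 0 0.1 0 0 0 -1"}}

```text
clock: 13.57
eef_pos: [577.2, 173.6, 157.5]
tool_rot: [-3.139, 0.447, 3.075]
force: [-0.2, 1.0, -0.3]
width: 85.4
gripper_force: 0.0
```

```bash
python3 - <<'E'
from h import *
T=tool();print(T[:3,3],delta(T,grm("yellow",0)),read_state()["qd"].round(3))
E
```

```text
[577.16342811 173.62039308 157.52921131] [-0.0027  0.0106  0.1965 -0.0023 -0.002  -0.0013] [-0.007 -0.025 -0.025 -0.004 -0.015  0.001  0.005]
```

>>> {"api": "move_arm", "payload": {"rows": "-0.001 0.005 0.06 -0.001 -0.001 -0.001 -1;-0.003 0.01 0.12 -0.002 -0.002 -0.001 -1;-0.003 0.01 0.17 -0.002 -0.002 -0.001 -1;-0.003 0.01 0.196 -0.002 -0.002 -0.001 -1;-0.003 0.01 0.196 -0.002 -0.002 -0.001 -1;-0.003 0.01 0.196 -0.002 -0.002 -0.001 -1;-0.003 0.01 0.196 -0.002 -0.002 -0.001 1;-0.003 0.01 0.196 -0.002 -0.002 -0.001 1;-0.003 0.01 0.196 -0.002 -0.002 -0.001 1;-0.003 0.01 0.196 -0.002 -0.002 -0.001 1;-0.003 0.01 0.196 -0.002 -0.002 -0.001 1"}}

```text
clock: 14.48
eef_pos: [603.7, 177.3, 107.0]
tool_rot: [3.14, 0.453, 3.079]
force: [-4.0, -2.8, 7.3]
width: 51.1
gripper_force: 63.5
```

```bash
python3 - <<'E'
from h import *
T=tool();print(T[:3,3],delta(T,grm("yellow",0)))
V=pose([580,150,190],-.07);seq(T,[apply(T,[0,0,-.2,0,0,0]),V]);print(delta(T,V))
E
```

```text
[603.68079215 177.2876761  106.97824903] [ 0.0034 -0.008   0.0068  0.0015  0.002   0.0008]
[ 0.  -0.  -0.2 -0.   0.  -0. ]
[-0.0555 -0.0952 -0.081   0.0021  0.2885  0.0048]
[-0.0555 -0.0952 -0.281   0.0021  0.2885  0.0048]
```

>>> {"api": "move_arm", "payload": {"rows": "0 0 -0.03 0 0 0 1;0 0 -0.08 0 0 0 1;0 0 -0.14 0 0 0 1;-0.01 -0.01 -0.2 0 0.04 0.001 1;-0.02 -0.02 -0.23 0.001 0.08 0.002 1;-0.03 -0.04 -0.25 0.001 0.12 0.003 1;-0.04 -0.06 -0.26 0.002 0.16 0.004 1;-0.05 -0.08 -0.27 0.002 0.2 0.005 1;-0.055 -0.095 -0.28 0.002 0.24 0.005 1;-0.055 -0.095 -0.28 0.002 0.288 0.005 1;-0.055 -0.095 -0.28 0.002 0.288 0.005 1;-0.055 -0.095 -0.28 0.002 0.288 0.005 1"}}

```text
clock: 15.48
eef_pos: [580.3, 150.1, 187.7]
tool_rot: [3.14, -0.0, 3.07]
force: [-0.6, 0.5, -2.0]
width: 51.1
gripper_force: 63.6
```

```bash
python3 - <<'E'
from h import *
T=tool();s=read_state();print(T[:3,3],s["tool_rot"],s["force"])
C=pose([582.4,-254.1,150],PY);B=pose([580,-60,170],-.09,0);seq(T,[B,C])
E
```

```text
[580.26733043 150.08849575 187.74012982] [ 3.14039668e+00 -2.86440274e-04  3.07044873e+00] [-0.61569713  0.52331471 -2.02911233]
[-4.890e-02 -6.987e-01  5.830e-02  8.000e-04 -2.000e-04  1.200e-02]
[-6.600e-02 -6.433e-01  6.720e-02 -2.000e-04 -2.000e-04  8.900e-03]
```

>>> {"api": "move_arm", "payload": {"rows": "0 -0.04 0 0 0 0 1;-0.01 -0.11 0 0 0 0.002 1;-0.02 -0.2 0.01 0 0 0.004 1;-0.02 -0.3 0.02 0 0 0.006 1;-0.03 -0.4 0.03 0 0 0.008 1;-0.04 -0.5 0.04 0 0 0.01 1;-0.045 -0.6 0.05 0 0 0.012 1;-0.049 -0.7 0.058 0 0 0.012 1"}}

```text
clock: 16.15
eef_pos: [578.3, -60.8, 170.6]
tool_rot: [-3.14, -0.001, 3.056]
force: [-0.3, 0.2, -2.5]
width: 51.0
gripper_force: 63.6
```

>>> {"api": "move_arm", "payload": {"rows": "-0.01 -0.1 0.01 0 0 0.002 1;-0.02 -0.2 0.02 0 0 0.004 1;-0.03 -0.3 0.03 0 0 0.006 1;-0.04 -0.4 0.04 0 0 0.007 1;-0.05 -0.5 0.05 0 0 0.008 1;-0.06 -0.58 0.06 0 0 0.009 1;-0.065 -0.63 0.067 0 0 0.009 1;-0.066 -0.643 0.067 0 0 0.009 1;-0.066 -0.643 0.067 0 0 0.009 1;-0.066 -0.643 0.067 0 0 0.009 1;-0.066 -0.643 0.067 0 0 0.009 1"}}

```text
clock: 17.07
eef_pos: [583.4, -250.6, 151.0]
tool_rot: [3.139, -0.0, 3.043]
force: [0.1, 0.2, -1.8]
width: 51.1
gripper_force: 63.6
```

```bash
python3 - <<'E'
from h import *
T=tool();snap("y3");s=read_state();print(T[:3,3],s["tool_rot"],s["force"])
print(delta(T,pose([582.4,-254.1,100],PY)))
def edges(name,col,roi,vmin=60):
    d,E,c=lidfit(name,col,0,roi,vmin)
    m=np.zeros(d["img"].shape[:2],'uint8');cv2.drawContours(m,[c],-1,1,-1)
    for v in (205,210,220,240): u=np.where(m[v])[0];print(v,u.min(),u.max())
edges("b3","blue",(220,420,150,360));edges("y3","yellow",(220,420,150,360))
# gray profile down the centre column: lid/front-face edge
for n in("b3","y3"):
    im=lo(n)[0]["img"];print(n,[im[v,300:345].mean(0).astype(int).tolist() for v in range(178,208,2)])
E
```

```text
[ 583.44075761 -250.62195465  151.00825205] [ 3.13946398e+00 -3.99708886e-04  3.04293216e+00] [ 1.20326512 -0.3681567  -2.10001102]
[ 0.0023 -0.0123  0.17    0.0015 -0.0002  0.0036]
(261, 182, 125, 178) [[278, 183], [261, 202], [272, 354], [374, 355], [384, 201], [367, 183]]
205 261 385
210 261 384
220 262 384
240 264 382
(261, 179, 124, 176) [[278, 179], [261, 199], [273, 353], [373, 353], [383, 195], [366, 179]]
205 262 384
210 262 384
220 263 383
240 265 381
b3 [[20, 20, 18], [20, 19, 17], [20, 33, 58], [20, 41, 78], [20, 41, 78], [21, 41, 79], [20, 41, 79], [20, 41, 79], [20, 40, 76], [21, 42, 80], [21, 43, 82], [32, 64, 123], [43, 85, 162], [50, 96, 179], [54, 102, 188]]
y3 [[68, 71, 78], [107, 89, 34], [106, 89, 36], [106, 90, 37], [107, 90, 37], [107, 89, 36], [105, 89, 36], [110, 92, 38], [119, 100, 41], [195, 164, 70], [224, 192, 83], [237, 213, 94], [239, 216, 96], [239, 215, 96], [239, 216, 96]]
```

>>> {"api": "move_arm", "payload": {"rows": "0 -0.004 0.03 0 0 0.001 1;0 -0.008 0.07 0.001 0 0.002 1;0 -0.012 0.11 0.001 0 0.003 1;0 -0.012 0.15 0.001 0 0.003 1;0 -0.012 0.17 0.001 0 0.003 1;0 -0.012 0.18 0.001 0 0.003 1;0 -0.012 0.185 0.001 0 0.003 1;0 -0.012 0.185 0.001 0 0.003 1;0 -0.012 0.185 0.001 0 0.003 1;0 -0.012 0.185 0.001 0 0.003 1"}}

```text
clock: 17.95
eef_pos: [583.0, -257.2, 95.6]
tool_rot: [-3.141, 0.0, 3.035]
force: [-0.6, 0.2, -1.7]
width: 50.8
gripper_force: 63.6
```

```bash
python3 - <<'E'
from h import *
T=tool();s=read_state();print(T[:3,3],s["tool_rot"],s["force"],s["qd"].round(3))
print(delta(T,pose([583.2,-254.1,84],PY)))
E
```

```text
[ 583.01586483 -257.19340248   95.61731187] [-3.14091023e+00  2.22697023e-04  3.03463104e+00] [-0.55188939  0.19605481 -1.66477076] [-0.    -0.002  0.001  0.002 -0.001  0.     0.001]
[ 0.0005  0.0103  0.0387 -0.0004  0.0001 -0.0019]
```

>>> {"api": "move_arm", "payload": {"rows": "0 0.003 0.01 0 0 -0.001 1;0 0.006 0.02 0 0 -0.002 1;0 0.01 0.03 0 0 -0.003 1;0 0.01 0.036 0 0 -0.003 1;0 0.01 0.039 0 0 -0.003 1;0 0.01 0.041 0 0 -0.003 1;0 0.01 0.041 0 0 -0.003 1;0 0.01 0.041 0 0 -0.003 1"}}

```text
clock: 18.62
eef_pos: [582.9, -254.2, 82.7]
tool_rot: [-3.141, -0.001, 3.039]
force: [-0.2, -0.2, -2.1]
width: 51.2
gripper_force: 63.6
```

```bash
python3 - <<'E'
from h import *
T=tool();s=read_state();print(T[:3,3],s["tool_rot"],s["force"],s["qd"].round(3))
E
```

```text
[ 582.91902498 -254.20121973   82.72287782] [-3.14112770e+00 -8.13486539e-04  3.03928569e+00] [-0.22472779 -0.22106443 -2.12681253] [ 0.001 -0.001 -0.001  0.001  0.     0.001  0.001]
```

Positioned. I'll ease down to contact.

>>> {"api": "move_arm", "payload": {"rows": "0 0 0.002 0 0 0 1;0 0 0.004 0 0 0 1;0 0 0.006 0 0 0 1;0 0 0.006 0 0 0 1"}}

```text
clock: 18.95
eef_pos: [582.9, -254.2, 80.8]
tool_rot: [-3.141, -0.001, 3.039]
force: [-0.1, -0.4, -2.2]
width: 51.0
gripper_force: 63.6
```

>>> {"api": "move_arm", "payload": {"rows": "0 0 0.001 0 0 0 1;0 0 0.002 0 0 0 1;0 0 0.003 0 0 0 1;0 0 0.003 0 0 0 1"}}

```text
clock: 19.28
eef_pos: [582.9, -254.2, 80.7]
tool_rot: [-3.141, -0.001, 3.039]
force: [-2.4, -0.2, 4.9]
width: 51.2
gripper_force: 64.6
```

Contact at about 7 N. Release and retract.

>>> {"api": "move_arm", "payload": {"rows": "0 0 0 0 0 0 -1;0 0 0 0 0 0 -1;0 0 0 0 0 0 -1;0 0 0 0 0 0 -1;0 0 -0.03 0 0 0 -1;0 0 -0.1 0 0 0 -1;0 0 -0.2 0 0 0 -1;0 0 -0.3 0 0 0 -1;0 0 -0.38 0 0 0 -1;0 0 -0.42 0 0 0 -1;0 0 -0.42 0 0 0 -1;0 0 -0.42 0 0 0 -1"}}

```text
clock: 20.28
eef_pos: [582.8, -254.3, 206.0]
tool_rot: [-3.141, -0.001, 3.039]
force: [-0.4, 0.1, -0.9]
width: 85.8
gripper_force: 0.0
```

```bash
python3 - <<'E'
from h import *
snap("y4");T=tool();print(T[:3,3])
d,E,c=lidfit("y4","yellow",94,(200,450,80,330))
Rz=R.from_euler('z',PY).as_matrix()
print(proj(d,np.array([581.8,-253,94])+np.c_[LID,np.zeros(4)]@Rz.T,E).round(1).tolist())
seq(T,[pose([570,-40,210],-.085,.2),pose([575,130,215],-.064,.45),grm("red",90)])
E
```

```text
[ 582.05220593 -254.23182164  204.82010087]
(292, 145, 63, 96) [[294, 147], [296, 240], [351, 240], [354, 149]]
[[291.2, 150.8], [355.4, 150.9], [352.1, 244.2], [294.3, 244.1]]
[ 0.113   0.7062 -0.0173 -0.0014 -0.1292 -0.011 ]
[ 0.0275  0.5663 -0.0232 -0.0047 -0.1593 -0.0126]
[ 8.210e-02  5.101e-01  6.850e-02  4.000e-04 -3.000e-04  3.000e-04]
```

```bash
python3 - <<'E'
from h import *
snap("y5");T=tool();print(T[:3,3],read_state()["tool_rot"])
d,E=lo("y5");im=d["img"]
for v in list(range(132,158))+list(range(234,250)):print(v,im[v,310:338].mean(0).astype(int).tolist(),end=' ')
print()
for v in (142,146,160,200,230):
    r=im[v].astype(int);print(v,[(u,r[u].tolist()) for u in (286,288,290,291,292,293,294,295,296,298,350,351,352,353,354,355,356,357,358,360)])
Rz=R.from_euler('z',PY).as_matrix()
for z in(94,58,22):print(z,proj(d,np.array([581.8,-253,z])+np.c_[LID,np.zeros(4)]@Rz.T,E).round(1).tolist())
E
```

```text
[ 581.79685502 -254.14549082  204.27289999] [-3.14146367 -0.00390489  3.03926517]
132 [232, 236, 227] 133 [231, 235, 227] 134 [231, 235, 227] 135 [232, 236, 227] 136 [234, 238, 230] 137 [236, 240, 230] 138 [188, 194, 182] 139 [51, 53, 48] 140 [6, 4, 4] 141 [18, 22, 30] 142 [26, 40, 63] 143 [27, 45, 74] 144 [23, 41, 78] 145 [56, 57, 77] 146 [103, 86, 38] 147 [100, 85, 36] 148 [98, 83, 37] 149 [129, 108, 44] 150 [195, 163, 70] 151 [231, 200, 88] 152 [240, 223, 102] 153 [239, 223, 103] 154 [238, 222, 102] 155 [238, 221, 102] 156 [238, 221, 102] 157 [238, 221, 102] 234 [235, 207, 91] 235 [234, 207, 91] 236 [234, 207, 91] 237 [233, 206, 90] 238 [233, 206, 90] 239 [233, 206, 90] 240 [233, 205, 88] 241 [232, 202, 85] 242 [223, 196, 111] 243 [205, 205, 179] 244 [214, 222, 212] 245 [213, 220, 208] 246 [185, 191, 180] 247 [127, 131, 123] 248 [117, 120, 113] 249 [108, 112, 105] 
142 [(286, [231, 235, 227]), (288, [124, 127, 119]), (290, [124, 127, 119]), (291, [123, 127, 119]), (292, [124, 128, 119]), (293, [124, 127, 120]), (294, [126, 128, 121]), (295, [127, 131, 122]), (296, [89, 91, 85]), (
[... 1673 characters left out ...]
221, 226, 217])]
230 [(286, [216, 220, 207]), (288, [216, 222, 210]), (290, [217, 221, 208]), (291, [217, 221, 209]), (292, [218, 223, 211]), (293, [218, 226, 214]), (294, [171, 168, 150]), (295, [127, 107, 52]), (296, [133, 111, 41]), (298, [138, 116, 49]), (350, [238, 212, 93]), (351, [229, 196, 81]), (352, [183, 164, 105]), (353, [191, 195, 182]), (354, [216, 224, 213]), (355, [217, 222, 211]), (356, [217, 222, 211]), (357, [217, 221, 211]), (358, [215, 220, 208]), (360, [213, 220, 207])]
94 [[291.1, 152.2], [355.5, 152.3], [352.1, 245.8], [294.2, 245.7]]
58 [[295.1, 145.8], [351.5, 145.8], [348.8, 229.3], [297.5, 229.2]]
22 [[298.2, 140.8], [348.3, 140.8], [346.2, 216.2], [300.1, 216.1]]
```

```bash
python3 - <<'E'
from h import *
d,E=lo("b4");im=d["img"]
for v in list(range(134,152))+list(range(222,236)):print(v,im[v,310:338].mean(0).astype(int).tolist(),end=' ')
Rz=R.from_euler('z',PY).as_matrix()
for z in(58,22):print(z,proj(d,np.array([581.8,-253,z])+np.c_[LID,np.zeros(4)]@Rz.T,E).round(1).tolist())
d,E=lo("drw");print(proj(d,[[536.9,-249,22]],E))
im=d["img"]
for v in list(range(150,158))+list(range(217,226)):print(v,im[v,318:338].mean(0).astype(int).tolist(),end=' ')
print(proj(d,np.array([582,-253,22])+np.c_[LID*[44/42,28/26],np.zeros(4)]@Rz.T,E).round(1).tolist())
E
```

```text
134 [236, 240, 231] 135 [241, 245, 237] 136 [232, 240, 225] 137 [69, 71, 66] 138 [8, 6, 5] 139 [17, 19, 25] 140 [24, 36, 57] 141 [30, 46, 75] 142 [27, 44, 75] 143 [26, 53, 104] 144 [43, 84, 160] 145 [56, 100, 180] 146 [63, 109, 191] 147 [62, 109, 190] 148 [62, 108, 189] 149 [62, 108, 189] 150 [62, 108, 189] 151 [61, 108, 188] 222 [50, 95, 177] 223 [50, 95, 177] 224 [49, 95, 177] 225 [49, 95, 176] 226 [47, 93, 176] 227 [44, 91, 176] 228 [70, 104, 172] 229 [153, 167, 178] 230 [227, 231, 215] 231 [223, 226, 215] 232 [220, 224, 214] 233 [219, 223, 213] 234 [219, 223, 213] 235 [219, 223, 213] 58 [[294.0, 144.3], [352.6, 144.3], [349.8, 230.7], [296.7, 230.6]]
22 [[297.3, 138.9], [349.3, 139.0], [347.0, 216.8], [299.4, 216.7]]
[[327.04581533 153.26936302]]
150 [235, 239, 231] 151 [236, 240, 231] 152 [240, 244, 236] 153 [233, 239, 225] 154 [95, 98, 92] 155 [27, 26, 25] 156 [28, 28, 27] 157 [32, 31, 30] 217 [33, 33, 31] 218 [33, 33, 32] 219 [33, 32, 31] 220 [27, 27, 25] 221 [46, 47, 44] 222 [137, 141, 132] 223 [231, 236, 223] 224 [224, 228, 219] 225 [221, 225, 215] [[304.1, 154.3], [351.2, 154.3], [349.1, 222.7], [305.5, 222.7]]
```

>>> {"api": "move_arm", "payload": {"rows": "0.113 0.706 -0.02 -0.001 -0.129 -0.011 -1;0.113 0.706 -0.02 -0.001 -0.129 -0.011 -1;0.113 0.706 -0.02 -0.001 -0.129 -0.011 -1;0.113 0.706 -0.02 -0.001 -0.129 -0.011 -1;0.113 0.706 -0.02 -0.001 -0.129 -0.011 -1;0.113 0.706 -0.02 -0.001 -0.129 -0.011 -1;0.113 0.706 -0.02 -0.001 -0.129 -0.011 -1"}}

```text
clock: 20.97
eef_pos: [569.9, -34.1, 211.2]
tool_rot: [3.14, 0.2, 3.065]
force: [0.2, -0.7, -0.2]
width: 85.1
gripper_force: 0.0
```

>>> {"api": "move_arm", "payload": {"rows": "0.027 0.566 -0.023 -0.005 -0.159 -0.013 -1;0.027 0.566 -0.023 -0.005 -0.159 -0.013 -1;0.027 0.566 -0.023 -0.005 -0.159 -0.013 -1;0.027 0.566 -0.023 -0.005 -0.159 -0.013 -1;0.027 0.566 -0.023 -0.005 -0.159 -0.013 -1;0.027 0.566 -0.023 -0.005 -0.159 -0.013 -1;0.027 0.566 -0.023 -0.005 -0.159 -0.013 -1;0.027 0.566 -0.023 -0.005 -0.159 -0.013 -1"}}

```text
clock: 21.63
eef_pos: [575.7, 129.5, 215.8]
tool_rot: [-3.14, 0.45, 3.08]
force: [0.3, 0.0, 0.7]
width: 85.6
gripper_force: 0.0
```

```bash
sed -i 's/618.1,280.7,85/618.1,282,85/' h.py; python3 - <<'E'
from h import *
T=tool();print(T[:3,3]);seq(T,[grm("red",90),grm("red",0)])
E
```

```text
[575.72610612 129.48138886 215.75722896]
[ 8.56e-02  5.16e-01  6.89e-02 -6.00e-04 -3.00e-04  1.10e-03]
[-6.000e-04 -3.000e-04  2.999e-01  4.000e-04 -3.000e-04  1.000e-04]
```

>>> {"api": "move_arm", "payload": {"rows": "0.086 0.516 0.069 0 0 0.001 -1;0.086 0.516 0.069 0 0 0.001 -1;0.086 0.516 0.069 0 0 0.001 -1;0.086 0.516 0.069 0 0 0.001 -1;0.086 0.516 0.069 0 0 0.001 -1;0.086 0.516 0.12 0 0 0.001 -1;0.086 0.516 0.15 0 0 0.001 -1;0.086 0.516 0.15 0 0 0.001 -1;0.086 0.516 0.15 0 0 0.001 -1"}}

```text
clock: 22.38
eef_pos: [582.7, 281.7, 164.2]
tool_rot: [-3.14, 0.45, 3.074]
force: [-0.2, -0.3, -0.3]
width: 85.8
gripper_force: 0.0
```

```bash
python3 - <<'E'
from h import *
T=tool();print(T[:3,3],delta(T,grm("red",0)));snap("red");
d,E,c=lidfit("red","red",0,(200,460,100,399))
for v in (190,210,230):
    im=d["img"][v].astype(int); hot=np.where((im[:,0]>140)&(im[:,1]<80))[0];hot=hot[(hot>200)&(hot<450)];print(v,hot.min(),hot.max())
Rr=(R.from_euler('z',PSI)*R.from_euler('y',-.45)).as_matrix()
print(proj(d,O["red"]+[1,0,0]+np.c_[LID,np.full(4,36)]@Rr.T,E).round(1).tolist())
E
```

```text
[582.68331262 281.6651739  164.20181695] [ 3.400e-03  8.700e-03  2.186e-01 -2.100e-03  1.000e-04 -1.900e-03]
(283, 157, 84, 124) [[293, 157], [283, 166], [289, 279], [361, 279], [366, 165], [356, 157]]
190 285 364
210 286 363
230 287 362
[[283.4, 166.0], [368.1, 165.8], [362.7, 283.0], [288.9, 283.1]]
```

>>> {"api": "move_arm", "payload": {"rows": "0.001 0.003 0.06 -0.001 0 -0.001 -1;0.003 0.006 0.12 -0.002 0 -0.002 -1;0.003 0.007 0.17 -0.002 0 -0.002 -1;0.003 0.007 0.2 -0.002 0 -0.002 -1;0.003 0.007 0.215 -0.002 0 -0.002 -1;0.003 0.007 0.215 -0.002 0 -0.002 -1;0.003 0.007 0.215 -0.002 0 -0.002 -1;0.003 0.007 0.215 -0.002 0 -0.002 1;0.003 0.007 0.215 -0.002 0 -0.002 1;0.003 0.007 0.215 -0.002 0 -0.002 1;0.003 0.007 0.215 -0.002 0 -0.002 1;0.003 0.007 0.215 -0.002 0 -0.002 1"}}

```text
clock: 23.43
eef_pos: [609.7, 284.3, 107.9]
tool_rot: [3.14, 0.453, 3.079]
force: [-3.4, -2.1, 6.5]
width: 51.1
gripper_force: 64.2
```

```bash
python3 - <<'E'
from h import *
T=tool();print(T[:3,3],delta(T,grm("red",0)))
V=pose([590,250,210],-.07);print(delta(T,V))
E
```

```text
[609.65756147 284.31197274 107.86669792] [ 0.002  -0.0066  0.0107  0.0015  0.0017  0.0011]
[-0.0965 -0.1177 -0.3318  0.0021  0.2882  0.0052]
```

>>> {"api": "move_arm", "payload": {"rows": "0 0 -0.03 0 0 0 1;0 0 -0.08 0 0 0 1;0 0 -0.14 0 0 0 1;-0.02 -0.01 -0.2 0 0.04 0.001 1;-0.04 -0.02 -0.24 0.001 0.08 0.002 1;-0.06 -0.04 -0.27 0.001 0.12 0.003 1;-0.08 -0.07 -0.3 0.002 0.16 0.004 1;-0.09 -0.09 -0.32 0.002 0.2 0.005 1;-0.096 -0.118 -0.332 0.002 0.24 0.005 1;-0.096 -0.118 -0.332 0.002 0.288 0.005 1;-0.096 -0.118 -0.332 0.002 0.288 0.005 1;-0.096 -0.118 -0.332 0.002 0.288 0.005 1"}}

```text
clock: 24.43
eef_pos: [590.2, 250.2, 208.4]
tool_rot: [3.14, -0.001, 3.072]
force: [-0.8, 1.0, -2.8]
width: 51.1
gripper_force: 64.2
```

```bash
python3 - <<'E'
from h import *
T=tool();s=read_state();print(T[:3,3],s["tool_rot"],s["force"])
C=pose([582.7,-254.2,155],PY);B=pose([582,0,190],-.09,0);seq(T,[B,C])
E
```

```text
[590.15641551 250.16596909 208.38342763] [ 3.14002931e+00 -5.50739839e-04  3.07152405e+00] [-0.8328634   1.04709666 -2.80503004]
[-3.130e-02 -8.338e-01  6.000e-02  1.000e-03 -4.000e-04  1.270e-02]
[-7.930e-02 -8.435e-01  1.166e-01 -0.000e+00 -4.000e-04  8.600e-03]
```

>>> {"api": "move_arm", "payload": {"rows": "0 -0.04 0 0 0 0 1;0 -0.11 0 0 0 0.002 1;-0.01 -0.2 0.01 0 0 0.004 1;-0.01 -0.3 0.02 0 0 0.006 1;-0.02 -0.4 0.03 0 0 0.008 1;-0.02 -0.5 0.04 0 0 0.01 1;-0.03 -0.6 0.05 0 0 0.012 1;-0.03 -0.7 0.06 0 0 0.013 1;-0.031 -0.8 0.06 0 0 0.013 1;-0.031 -0.834 0.06 0 0 0.013 1"}}

```text
clock: 25.27
eef_pos: [579.9, -5.8, 190.0]
tool_rot: [-3.137, -0.002, 3.049]
force: [0.2, -1.1, -2.6]
width: 50.9
gripper_force: 64.2
```

>>> {"api": "move_arm", "payload": {"rows": "-0.01 -0.07 0 0 0 0.001 1;-0.02 -0.16 0 0 0 0.002 1;-0.03 -0.26 0.01 0 0 0.003 1;-0.04 -0.36 0.03 0 0 0.004 1;-0.05 -0.46 0.05 0 0 0.005 1;-0.06 -0.56 0.07 0 0 0.006 1;-0.07 -0.66 0.09 0 0 0.007 1;-0.075 -0.74 0.1 0 0 0.008 1;-0.079 -0.8 0.11 0 0 0.009 1;-0.079 -0.835 0.117 0 0 0.009 1;-0.079 -0.843 0.117 0 0 0.009 1;-0.079 -0.843 0.117 0 0 0.009 1"}}

```text
clock: 26.27
eef_pos: [582.7, -252.8, 155.3]
tool_rot: [3.14, -0.001, 3.039]
force: [-0.1, 0.1, -2.9]
width: 50.6
gripper_force: 64.2
```

>>> {"api": "move_arm", "payload": {"rows": "0 0 0 0 0 0 1;0 0 0 0 0 0 1;0 0 0 0 0 0 1;0 0 0 0 0 0 1"}}

```text
clock: 26.6
eef_pos: [583.5, -252.3, 155.6]
tool_rot: [3.14, -0.001, 3.04]
force: [1.0, -0.2, -2.0]
width: 51.2
gripper_force: 64.2
```

```bash
python3 - <<'E'
from h import *
T=tool();snap("r3");s=read_state();print(T[:3,3],s["tool_rot"],s["force"],s["qd"].round(3))
for n,c in(("b3","blue"),("y3","yellow"),("r3","red")):
    d,E,k=lidfit(n,c,0,(220,420,150,360))
    m=np.zeros(d["img"].shape[:2],'uint8');cv2.drawContours(m,[k],-1,1,-1)
    for v in (205,220,240): u=np.where(m[v])[0];print(v,u.min(),u.max(),end='; ')
im=lo("r3")[0]["img"];print([im[v,300:345].mean(0).astype(int).tolist() for v in range(174,208,1)])
print(delta(T,pose([582.7,-254.2,122],PY)))
E
```

```text
[ 583.48818388 -252.33011052  155.57713217] [ 3.14041390e+00 -6.63034647e-04  3.03971819e+00] [-0.28388583  0.69799383 -2.85530747] [ 0.006  0.003  0.004 -0.002  0.002  0.001  0.001]
(261, 182, 125, 178) [[278, 183], [261, 202], [272, 354], [374, 355], [384, 201], [367, 183]]
205 261 385; 220 262 384; 240 264 382; (261, 179, 124, 176) [[278, 179], [261, 199], [273, 353], [373, 353], [383, 195], [366, 179]]
205 262 384; 220 263 383; 240 265 381; (262, 179, 123, 174) [[278, 180], [262, 198], [273, 351], [372, 352], [383, 196], [365, 179]]
205 262 383; 220 263 382; 240 265 381; [[155, 130, 55], [155, 130, 55], [156, 132, 56], [154, 129, 55], [130, 97, 43], [86, 29, 20], [84, 16, 18], [87, 20, 19], [88, 22, 20], [88, 22, 20], [88, 22, 21], [88, 22, 20], [88, 22, 20], [88, 21, 20], [89, 21, 20], [87, 21, 19], [87, 21, 20], [89, 22, 20], [90, 22, 20], [90, 22, 20], [98, 24, 22], [128, 32, 29], [160, 40, 37], [182, 46, 43], [188, 49, 45], [199, 53, 50], [210, 58, 54], [212, 59, 55], [212, 59, 55], [211, 59, 55], [212, 59, 55], [212, 59, 55], [211, 59, 55], [211, 59, 55]]
[ 0.0019 -0.0066  0.1119  0.0008 -0.0004  0.0017]
```

>>> {"api": "move_arm", "payload": {"rows": "0 -0.002 0.02 0 0 0 1;0 -0.004 0.05 0 0 0.001 1;0 -0.006 0.08 0.001 0 0.001 1;0 -0.006 0.1 0.001 0 0.001 1;0 -0.006 0.11 0.001 0 0.001 1;0 -0.006 0.112 0.001 0 0.001 1;0 -0.006 0.112 0.001 0 0.001 1;0 -0.006 0.112 0.001 0 0.001 1"}}

```text
clock: 27.32
eef_pos: [583.2, -255.3, 121.8]
tool_rot: [-3.141, -0.0, 3.037]
force: [-0.7, 0.2, -2.7]
width: 50.9
gripper_force: 64.2
```

```bash
python3 - <<'E'
from h import *
T=tool();s=read_state();print(T[:3,3],s["tool_rot"],s["force"],s["qd"].round(3))
print(delta(T,pose([583.4,-254.2,118],np.pi*0-.1024)))
E
```

```text
[ 583.20264318 -255.2566286   121.84076778] [-3.14121374e+00 -4.46498522e-04  3.03680292e+00] [-0.71388997  0.24629021 -2.65770115] [ 0.001 -0.007 -0.002 -0.004 -0.     0.002  0.   ]
[-0.0003  0.0036  0.0128 -0.0002 -0.0003 -0.0015]
```

>>> {"api": "move_arm", "payload": {"rows": "0 0.002 0.003 0 0 -0.001 1;0 0.003 0.006 0 0 -0.001 1;0 0.003 0.008 0 0 -0.001 1;0 0.003 0.01 0 0 -0.001 1;0 0.003 0.011 0 0 -0.001 1;0 0.003 0.011 0 0 -0.001 1"}}

```text
clock: 27.82
eef_pos: [583.0, -254.5, 118.3]
tool_rot: [-3.141, -0.001, 3.038]
force: [-0.4, -1.1, -3.2]
width: 50.8
gripper_force: 64.2
```

>>> {"api": "move_arm", "payload": {"rows": "0 0 0.001 0 0 0 1;0 0 0.002 0 0 0 1;0 0 0.003 0 0 0 1;0 0 0.003 0 0 0 1"}}

```text
clock: 28.15
eef_pos: [583.1, -254.5, 117.8]
tool_rot: [-3.141, -0.001, 3.038]
force: [-1.3, 0.2, 0.0]
width: 50.5
gripper_force: 64.7
```

>>> {"api": "move_arm", "payload": {"rows": "0 0 0.001 0 0 0 1;0 0 0.001 0 0 0 1;0 0 0.001 0 0 0 -1;0 0 0.001 0 0 0 -1;0 0 0.001 0 0 0 -1;0 0 0.001 0 0 0 -1;0 0 -0.03 0 0 0 -1;0 0 -0.1 0 0 0 -1;0 0 -0.2 0 0 0 -1;0 0 -0.28 0 0 0 -1;0 0 -0.3 0 0 0 -1;0 0 -0.3 0 0 0 -1"}}

```text
clock: 29.15
eef_pos: [584.7, -254.5, 210.3]
tool_rot: [-3.14, 0.004, 3.038]
force: [0.5, -0.0, 0.3]
width: 85.4
gripper_force: 0.0
```

```bash
python3 - <<'E'
from h import *
snap("r4");T=tool();s=read_state();print(T[:3,3],s["tool_rot"])
d=get_image("side");a=d["img"][90:240,230:400,::-1];cv2.imwrite("pics/sd4.png",a)
b=lo("r4")[0]["img"][90:290,220:430,::-1]
a=cv2.resize(a,(380,335),interpolation=cv2.INTER_CUBIC);b=cv2.resize(b,(400,381),interpolation=cv2.INTER_CUBIC)
o=np.zeros((381,780,3),'uint8');o[:335,:380]=a;o[:,380:]=b;cv2.imwrite("pics/stack.png",o)
E
```

```text
[ 583.42089626 -254.57485115  208.3672751 ] [-3.14033499e+00  6.53727037e-04  3.03819836e+00]
```

View pics/stack.png

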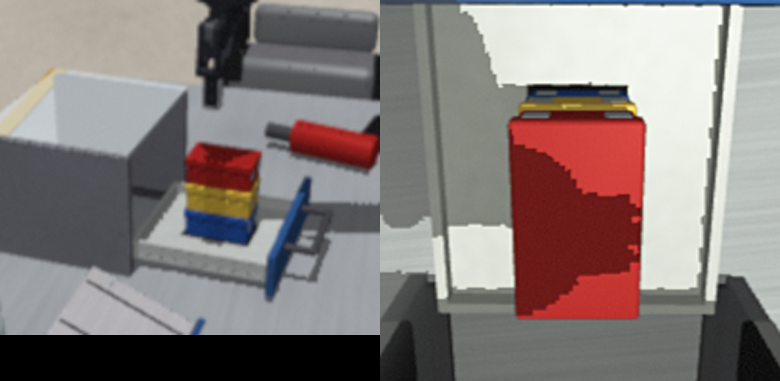

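The picture shows the column standing square on the pad: red over yellow over blue, at about (575,215) in the right half. Next I go in front of the handle with the fingers shut.

```bash
python3 - <<'E'
from h import *
T=tool();u=np.array([np.cos(PY),np.sin(PY)])
H=np.array([582,-253])-130*u;print("handle",H)
p=H-46*u
seq(T,[pose([*p,208],PY),pose([*p,34],PY)])
# handle front edge in drw image: near bar edge rows
E
```

```text
handle [ 452.70240656 -239.50435888]
[ 5.891e-01  5.300e-03 -2.100e-03 -5.000e-04 -1.100e-03  4.000e-04]
[-0.000e+00  7.000e-04  5.799e-01 -5.000e-04 -1.000e-04  4.000e-04]
```

>>> {"api": "move_arm", "payload": {"rows": "0.06 0 0 0 0 0 1;0.16 0 0 0 0 0 1;0.28 0.002 0 0 0 0 1;0.4 0.003 0 0 0 0 1;0.5 0.005 0 0 -0.001 0 1;0.57 0.005 0 0 -0.001 0 1;0.59 0.005 0.06 0 -0.001 0 1;0.59 0.005 0.16 0 -0.001 0 1;0.59 0.005 0.28 0 -0.001 0 1;0.59 0.005 0.38 0 -0.001 0 1;0.59 0.005 0.4 0 -0.001 0 1;0.59 0.005 0.4 0 -0.001 0 1"}}

```text
clock: 30.25
eef_pos: [405.1, -233.6, 85.4]
tool_rot: [3.14, -0.005, 3.039]
force: [0.3, 0.3, 0.6]
width: 0.3
gripper_force: 0.0
```

```bash
python3 - <<'E'
from h import *
T=tool();u=np.array([np.cos(PY),np.sin(PY)]);s=read_state();print(T[:3,3],s["tool_rot"],s["width"],s["qpos"].round(2))
p=np.array([452.7,-239.5])-46*u;print(delta(T,pose([*p,34],PY)))
snap("hd");d,E=lo("hd");print(proj(d,[[452.7,-239.5,50],[457.9,-189.8,50],[447.5,-289.2,50]],E).round(0))
E
```

```text
[ 405.08424888 -233.57059207   85.42208859] [ 3.13976823 -0.00525538  3.03936526] 0.2630973001108478 [ 0.81  0.7  -0.52  2.13  0.73  0.49  1.2 ]
[-0.0075 -0.0035  0.1714  0.0012 -0.0033  0.0011]
[[320. 307.]
 [395. 307.]
 [244. 307.]]
```

>>> {"api": "move_arm", "payload": {"rows": "-0.004 -0.003 0.06 0 -0.003 0 1;-0.007 -0.003 0.12 0 -0.003 0 1;-0.007 -0.003 0.16 0 -0.003 0 1;-0.007 -0.003 0.171 0 -0.003 0 1;-0.007 -0.003 0.171 0 -0.003 0 1;-0.02 -0.003 0.171 0 -0.003 0 1;-0.04 -0.003 0.171 0 -0.003 0 1;-0.06 -0.003 0.171 0 -0.003 0 1;-0.075 -0.003 0.171 0 -0.003 0 1;-0.085 -0.003 0.171 0 -0.003 0 1;-0.085 -0.003 0.171 0 -0.003 0 1"}}

```text
clock: 31.22
eef_pos: [433.7, -238.4, 36.6]
tool_rot: [-3.141, 0.007, 3.038]
force: [0.4, -0.3, 0.2]
width: 0.1
gripper_force: 0.0
```

>>> {"api": "move_arm", "payload": {"rows": "-0.004 0 0 0 0 0 1;-0.008 0 0 0 0 0 1;-0.012 0 0 0 0 0 1;-0.016 0 0 0 0 0 1;-0.02 0 0 0 0 0 1;-0.025 0 0 0 0 0 1;-0.03 0 0 0 0 0 1;-0.036 0 0 0 0 0 1;-0.042 0 0 0 0 0 1;-0.05 0 0 0 0 0 1;-0.058 0 0 0 0 0 1;-0.066 0 0 0 0 0 1"}}

```text
clock: 32.22
eef_pos: [452.2, -240.4, 36.3]
tool_rot: [-3.141, 0.005, 3.038]
force: [-3.0, 0.6, -0.2]
width: 0.0
gripper_force: 1.5
```

>>> {"api": "move_arm", "payload": {"rows": "-0.009 0 0 0 0 0 1;-0.018 0 0 0 0 0 1;-0.028 0 0 0 0 0 1;-0.038 0 0 0 0 0 1;-0.049 0 0 0 0 0 1;-0.06 0 0 0 0 0 1;-0.072 0 0 0 0 0 1;-0.084 0 0 0 0 0 1;-0.096 0 0 0 0 0 1;-0.107 0 0 0 0 0 1;-0.117 0 0 0 0 0 1;-0.126 0 0 0 0 0 1"}}

```text
clock: 33.22
eef_pos: [490.1, -244.3, 36.7]
tool_rot: [-3.141, 0.006, 3.038]
force: [-3.7, -0.2, -3.0]
width: -0.1
gripper_force: 1.6
```

```bash
python3 - <<'E'
from h import *
T=tool();s=read_state();print(T[:3,3],s["tool_rot"],s["force"],s["torque"])
snap("p1");d=get_image("side")
hsv=cv2.cvtColor(d["img"],cv2.COLOR_RGB2HSV)
def blob(lo_,hi,roi):
    m=cv2.inRange(hsv,lo_,hi);k=np.zeros_like(m);k[roi[1]:roi[3],roi[0]:roi[2]]=255;m&=k
    c=max(cv2.findContours(m,0,2)[0],key=cv2.contourArea);return cv2.boundingRect(c)
print("red",blob((0,120,50),(8,255,255),(250,120,345,215)),"yel",blob((20,120,60),(35,255,255),(250,120,345,225)))
E
```

```text
[ 490.09861359 -244.31751275   36.67626589] [-3.14100236  0.00555518  3.0382954 ] [-3.67114762 -0.24003577 -2.95956321] [-0.16757344  0.74964038 -0.01119985]
red (294, 152, 33, 20) yel (294, 167, 33, 17)
```

>>> {"api": "move_arm", "payload": {"rows": "-0.01 0 0 0 0 0 1;-0.021 0 0 0 0 0 1;-0.033 0 0 0 0 0 1;-0.045 0 0 0 0 0 1;-0.057 0 0 0 0 0 1;-0.069 0 0 0 0 0 1;-0.081 0 0 0 0 0 1;-0.093 0 0 0 0 0 1;-0.105 0 0 0 0 0 1;-0.116 0 0 0 0 0 1;-0.126 0 0 0 0 0 1;-0.135 0 0 0 0 0 1"}}

```text
clock: 34.32
eef_pos: [530.3, -248.5, 36.9]
tool_rot: [-3.141, 0.005, 3.038]
force: [-3.0, 0.2, 0.8]
width: 0.3
gripper_force: 1.6
```

>>> {"api": "move_arm", "payload": {"rows": "-0.009 0 0 0 0 0 1;-0.018 0 0 0 0 0 1;-0.028 0 0 0 0 0 1;-0.038 0 0 0 0 0 1;-0.048 0 0 0 0 0 1;-0.058 0 0 0 0 0 1;-0.068 0 0 0 0 0 1;-0.077 0 0 0 0 0 1;-0.086 0 0 0 0 0 1;-0.094 0 0 0 0 0 1;-0.101 0 0 0 0 0 1;-0.107 0 0 0 0 0 1"}}

```text
clock: 35.32
eef_pos: [562.0, -251.8, 36.9]
tool_rot: [-3.141, 0.005, 3.038]
force: [-2.5, -1.6, 0.5]
width: -0.4
gripper_force: 1.5
```

>>> {"api": "move_arm", "payload": {"rows": "-0.006 0 0 0 0 0 1;-0.012 0 0 0 0 0 1;-0.018 0 0 0 0 0 1;-0.024 0 0 0 0 0 1;-0.03 0 0 0 0 0 1;-0.036 0 0 0 0 0 1;-0.042 0 0 0 0 0 1;-0.048 0 0 0 0 0 1;-0.054 0 0 0 0 0 1;-0.06 0 0 0 0 0 1;-0.065 0 0 0 0 0 1;-0.07 0 0 0 0 0 1"}}

```text
clock: 36.32
eef_pos: [582.9, -253.8, 37.1]
tool_rot: [-3.141, 0.005, 3.038]
force: [-2.5, -1.9, -2.0]
width: 0.0
gripper_force: 1.5
```

```bash
python3 - <<'E'
from h import *
T=tool();s=read_state();print(T[:3,3],s["force"])
snap("p2");d,E=lo("p2");im=d["img"]
hsv=cv2.cvtColor(im,cv2.COLOR_RGB2HSV)
# rows along columns through panel & cabinet edges
for u in (170,200,230,420,450,470):
    print(u,[ (v,im[v,u].tolist()) for v in range(150,330,12)])
E
```

```text
[ 582.92120253 -253.84613817   37.12484067] [-2.51124802 -1.87469388 -1.98839205]
170 [(150, [113, 117, 114]), (162, [113, 116, 114]), (174, [114, 118, 115]), (186, [113, 117, 114]), (198, [115, 119, 116]), (210, [114, 119, 116]), (222, [116, 119, 116]), (234, [114, 118, 115]), (246, [114, 118, 115]), (258, [115, 119, 117]), (270, [116, 120, 117]), (282, [185, 191, 186]), (294, [183, 189, 185]), (306, [175, 180, 177]), (318, [58, 70, 84])]
200 [(150, [113, 116, 114]), (162, [114, 118, 115]), (174, [114, 118, 115]), (186, [110, 113, 111]), (198, [114, 118, 115]), (210, [112, 116, 114]), (222, [113, 116, 114]), (234, [112, 116, 113]), (246, [114, 118, 115]), (258, [112, 116, 114]), (270, [111, 115, 113]), (282, [113, 117, 114]), (294, [109, 114, 111]), (306, [105, 110, 107]), (318, [35, 51, 72])]
230 [(150, [118, 122, 119]), (162, [115, 119, 117]), (174, [110, 114, 111]), (186, [110, 114, 112]), (198, [112, 116, 113]), (210, [110, 113, 111]), (222, [110, 113, 112]), (234, [111, 115, 112]), (246, [111, 116, 113]), (258, [112, 115, 112]), (270, [114, 117, 115]), (282, [110, 113, 111]), (
[... 447 characters left out ...]
04]), (162, [188, 196, 191]), (174, [192, 198, 193]), (186, [193, 201, 195]), (198, [195, 203, 197]), (210, [192, 200, 194]), (222, [199, 204, 200]), (234, [200, 207, 202]), (246, [201, 208, 204]), (258, [194, 200, 195]), (270, [194, 200, 195]), (282, [199, 205, 200]), (294, [201, 207, 202]), (306, [197, 203, 199]), (318, [83, 90, 93])]
470 [(150, [194, 201, 196]), (162, [187, 193, 189]), (174, [199, 206, 200]), (186, [195, 201, 197]), (198, [199, 205, 200]), (210, [195, 202, 197]), (222, [201, 208, 202]), (234, [201, 205, 202]), (246, [198, 204, 200]), (258, [195, 200, 196]), (270, [194, 200, 196]), (282, [193, 198, 194]), (294, [195, 201, 198]), (306, [191, 198, 193]), (318, [81, 86, 91])]
```

>>> {"api": "move_arm", "payload": {"rows": "-0.005 0 0 0 0 0 1;-0.01 0 0 0 0 0 1;-0.015 0 0 0 0 0 1;-0.02 0 0 0 0 0 1;-0.025 0 0 0 0 0 1;-0.03 0 0 0 0 0 1;-0.034 0 0 0 0 0 1;-0.037 0 0 0 0 0 1"}}

```text
clock: 37.03
eef_pos: [594.0, -254.9, 37.2]
tool_rot: [-3.141, 0.005, 3.038]
force: [-3.5, -0.6, -0.6]
width: -0.1
gripper_force: 1.5
```

>>> {"api": "move_arm", "payload": {"rows": "-0.003 0 0 0 0 0 1;-0.006 0 0 0 0 0 1;-0.009 0 0 0 0 0 1;-0.012 0 0 0 0 0 1;-0.012 0 0 0 0 0 1"}}

```text
clock: 37.45
eef_pos: [597.7, -255.3, 37.2]
tool_rot: [-3.141, 0.006, 3.038]
force: [-1.3, -1.1, -0.8]
width: 0.2
gripper_force: 1.1
```

>>> {"api": "move_arm", "payload": {"rows": "-0.003 0 0 0 0 0 1;-0.006 0 0 0 0 0 1;-0.009 0 0 0 0 0 1;-0.012 0 0 0 0 0 1;-0.012 0 0 0 0 0 1"}}

```text
clock: 37.87
eef_pos: [601.2, -255.7, 37.2]
tool_rot: [-3.141, 0.005, 3.038]
force: [-3.1, -0.6, -0.7]
width: 0.0
gripper_force: 1.4
```

```bash
python3 - <<'E'
from h import *
s=read_state();print(s["eef_pos"],s["force"])
d=get_image("side");hsv=cv2.cvtColor(d["img"],cv2.COLOR_RGB2HSV)
# blue front panel in the side image
m=cv2.inRange(hsv,(100,120,50),(130,255,255));m[:, :240]=0;m[:,400:]=0;m[:120]=0;m[230:]=0
for c in cv2.findContours(m,0,2)[0]:
    if cv2.contourArea(c)>60: print(cv2.boundingRect(c),cv2.minAreaRect(c))
# expected panel location for outer face at cabinet front etc.
u=np.array([np.cos(PY),np.sin(PY),0]);n=np.array([-u[1],u[0],0])
E=d["extrinsics"]
for o in (0,10,20,30):
    h=np.r_[s["eef_pos"][:2],0]+u*(16+35+o);print(o,proj(d,[h+n*106+[0,0,63],h+n*106+[0,0,22],h-n*106+[0,0,63]],E).round(1).tolist())
im=d["img"]; cv2.imwrite("pics/sd5.png",im[:,:,::-1])
E
```

```text
[ 601.17298718 -255.68368622   37.20053621] [-3.11925792 -0.64508219 -0.72188197]
(289, 161, 26, 50) ((301.1153869628906, 185.57691955566406), (11.926054000854492, 54.083274841308594), 33.690067291259766)
0 [[290.9, 194.3], [291.2, 207.4], [315.0, 160.9]]
10 [[287.4, 193.7], [287.7, 206.8], [311.9, 160.4]]
20 [[283.9, 193.1], [284.2, 206.1], [308.8, 160.0]]
30 [[280.3, 192.5], [280.8, 205.5], [305.7, 159.5]]
```

>>> {"api": "move_arm", "payload": {"rows": "-0.003 0 0 0 0 0 1;-0.006 0 0 0 0 0 1;-0.009 0 0 0 0 0 1;-0.012 0 0 0 0 0 1;-0.012 0 0 0 0 0 1"}}

```text
clock: 38.33
eef_pos: [601.3, -255.8, 37.1]
tool_rot: [-3.141, -0.002, 3.038]
force: [-9.4, 0.9, 5.1]
width: 0.4
gripper_force: 5.3
```

>>> {"api": "move_arm", "payload": {"rows": "-0.003 0 0 0 0 0 1;-0.006 0 0 0 0 0 1;-0.009 0 0 0 0 0 1;-0.009 0 0 0 0 0 1"}}

```text
clock: 38.67
eef_pos: [601.4, -255.8, 37.1]
tool_rot: [-3.14, -0.007, 3.038]
force: [-16.4, 2.3, 11.7]
width: -0.2
gripper_force: 8.3
```

```bash
python3 - <<'E'
from h import *
s=read_state();print(s["eef_pos"],s["force"],s["torque"],s["tool_rot"],s["qpos"].round(2))
E
```

```text
[ 601.37897077 -255.77398686   37.07002979] [-16.380269     2.30649544  11.74996697] [ 0.41608363  3.19919486 -0.04910804] [-3.14009489 -0.00714776  3.03798801] [ 0.67  0.96 -0.55  1.63  0.67  0.76  1.27]
```

Hard stop at 601 mm. The force-to-torque ratio is unchanged, so the contact is still on the handle and the drawer is home. Backing off slowly, then up and away.

>>> {"api": "move_arm", "payload": {"rows": "0.01 0 0 0 0 0 1;0.02 0 0 0 0 0 1;0.035 0 0 0 0 0 1;0.06 0 0 0 0 0 1;0.1 0 0 0 0 0 1;0.16 0 0 0 0 0 1;0.23 0 0 0 0 0 1;0.3 0 0 0 0 0 1;0.36 0 0 0 0 0 1;0.4 0 -0.05 0 0 0 1;0.42 0 -0.12 0 0 0 1;0.42 0 -0.2 0 0 0 1"}}

```text
clock: 39.67
eef_pos: [479.6, -242.6, 96.7]
tool_rot: [3.141, 0.003, 3.039]
force: [1.0, -0.0, -0.4]
width: 0.1
gripper_force: 0.0
```

>>> {"api": "move_arm", "payload": {"rows": "0 -0.05 -0.1 0 0 0 1;0 -0.1 -0.2 0 0 0 1;0 -0.2 -0.3 0 0 0 1;0 -0.3 -0.4 0 0 0 1;0 -0.4 -0.5 0 0 0 1;0 -0.4 -0.5 0 0 0 1"}}

```text
clock: 40.17
eef_pos: [470.0, -370.9, 252.3]
tool_rot: [-3.132, 0.016, 3.03]
force: [0.4, -1.0, -0.6]
width: -0.1
gripper_force: 0.0
```

```bash
python3 - <<'E'
from h import *
s=read_state();print(s["eef_pos"],s["force"])
d=get_image("top");hsv=cv2.cvtColor(d["img"],cv2.COLOR_RGB2HSV);cv2.imwrite("pics/tp6.png",d["img"][:,:,::-1])
u=np.array([np.cos(PY),np.sin(PY),0])
def big(m,roi):
    k=np.zeros_like(m);k[roi[1]:roi[3],roi[0]:roi[2]]=255;cs=cv2.findContours(m&k,0,2)[0]
    return sorted([(cv2.contourArea(c),cv2.boundingRect(c),cv2.minAreaRect(c)) for c in cs],key=lambda t:-t[0])[:3]
red=cv2.inRange(hsv,(0,60,30),(10,255,255))|cv2.inRange(hsv,(170,60,30),(180,255,255))
print("red",big(red,(330,90,425,230)))
print("blue",big(cv2.inRange(hsv,(100,90,40),(130,255,255)),(320,150,425,240)))
Rz=R.from_euler('z',PY).as_matrix();p=np.array([581,-253,0])+u*164.5
print("exp red",proj(d,p+[0,0,130]+np.c_[LID,np.zeros(4)]@Rz.T,d["extrinsics"]).round(1).tolist())
e=get_image("side");cv2.imwrite("pics/sd6.png",e["img"][:,:,::-1])
hsv=cv2.cvtColor(e["img"],cv2.COLOR_RGB2HSV)
red=cv2.inRange(hsv,(0,80,30),(10,255,255))|cv2.inRange(hsv,(170,80,30),(180,255,255))
print("side red",big(red,(220,100,345,210)),"blue",big(cv2.inRange(hsv,(100,120,50),(130,255,255)),(220,120,345,230)))
print(proj(e,p+[0,0,130]+np.c_[LID,np.zeros(4)]@Rz.T,e["extrinsics"]).round(1).tolist())
E
```

```text
[ 469.98696464 -370.8705756   252.25165187] [ 0.4012888  -1.00706345 -0.55999274]
red []
blue [(187.5, (341, 171, 64, 9), ((372.4382629394531, 175.30294799804688), (63.351314544677734, 4.6784868240356445), 4.39870548248291))]
exp red [[382.7, 156.5], [366.5, 155.2], [368.4, 130.1], [384.4, 131.3]]
side red [(0.0, (289, 159, 1, 1), ((289.0, 159.0), (0.0, 0.0), 0.0))] blue [(402.0, (289, 161, 27, 50), ((301.4664611816406, 185.4765167236328), (11.960786819458008, 54.47892761230469), 34.99202346801758)), (0.0, (289, 173, 1, 1), ((289.0, 173.0), (0.0, 0.0), 0.0))]
[[289.8, 148.9], [283.1, 156.3], [255.0, 152.0], [262.5, 144.8]]
```

```bash
python3 - <<'E'
from h import *
for f,roi in (("pics/tp6.png",(340,95,420,180)),("pics/sd6.png",(220,115,320,200))):
    im=cv2.imread(f).astype(int);x=im[roi[1]:roi[3],roi[0]:roi[2]];r=(x[...,2]-x[...,1]);print(f,r.max())
    m=(r>max(6,r.max()*.4)).astype('uint8')
    for c in cv2.findContours(m,0,2)[0]:
        if cv2.contourArea(c)>25: (b,w,a)=cv2.minAreaRect(c);print((b[0]+roi[0],b[1]+roi[1]),w,a,cv2.contourArea(c))
E
```

```text
pics/tp6.png 14
(375.83528900146484, 144.64117431640625) (16.18296241760254, 26.92047119140625) 4.39870548248291 369.5
pics/sd6.png 46
```

The red lid shows through the clear top at (375.8,144.6), against an expected (375.5,143.3). It is square with the drawer front (both at 4.4°) and at full column height. Handing in.

```bash
python3 -c "
from cell import *
print(finish_job())"
```

```text
the job is handed in; nothing more can be done
None
```

I stacked the three cases on the pad (blue, yellow, red on top), pushed the drawer home to its stop and handed the job in at about 40 s. The last top image shows the red lid in place, square with the drawer front; yellow sits about 1 mm nearer the drawer front than blue.

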